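# Load the varnish shaker from the jar carousel

## Robot

A 7-joint arm with a two-finger parallel gripper is mounted at the origin on a cart in front of the work surface, level with it; the furniture and walls round the work are solid. World frame = base frame: x ahead of the robot, y to its left, z up, the work surface at z = 0. Lengths are in m, angles in rad, forces in N, time in s.
With the tool pointing down it reaches from about 0.35 to 0.9 m from the base axis. Payload 8.1 kg.
Tool frame: the origin (TCP) lies midway between the tips of the shut fingers; the grasp point (between the pads) lies 19 mm behind it; z points along the fingers, y is the line along which they close (so a half turn about z gives the same grasp; the last joint's range is limited). The gripper opens to 92 mm and grips with 3 to 60 N. Pads are 19 mm wide; open, the fingers measure 130 mm over their backs; the gripper's body (75 mm by 190 mm) begins 47 mm behind the grasp point.
Start: joints at [1.247, 0.434, 0.025, 1.573, -0.012, 1.134, -0.075], TCP at [0.137, -0.61, 0.227] pointing down, gripper open.
Joint ranges: [-2.62, 2.62], [-0.44, 2.09], [-1.27, 1.32], [0.08, 2.57], [-1.32, 4.46], [0.12, 2], [-2.74, 2.74]. Speed limits (rad/s): [2.22, 2.22, 3.01, 3.01, 3.14, 3.14, 3.14].

## Interface

Orientations are given as a rotation vector (axis times angle).
In Python, from cell import arm gives the robot as it stands.
- The arm moves only by the tool arm_command, never from a script. Its arguments are lists of equal length, an entry for each row: "dp": the shift along the tool's x, y, z in units of 25 mm (1.0 is 25 mm), a list of three; "angular": the turn, a rotation vector about the tool's x, y, z in units of 0.15 rad (1.0 is 0.15 rad), a list of three; "claw": the opening, from 0 (shut) to 1 (fully open). In form: {"dp": [[x, y, z], ...], "angular": [[rx, ry, rz], ...], "claw": [claw, ...]}. A call has 1 to 10 rows; each row shifts and turns the commanded pose from where the row before left it, along the tool's axes as they then stand; what a row does not reach is not made up. A row lasts 1/10 s, in which the tool goes at most 50 mm and 8.59 degrees, less where a joint would pass 70% of its speed; a pose out of reach is approached as far as the arm can. A call with a number of a shift or a turn outside -1 to 1 is refused whole. A call with a gripper value outside its range is refused whole. The fingers move at their own pace and stop on an object; "force" is the grip in N (left out, the last holds). Time passes only in rows, so rows that do not move let the fingers close. It gives the time, the measured TCP pose, the force, the opening and the grip force at its end, in the units of the state.
- arm.observe(): the state, without advancing time (a new reading comes with each control period).
- arm.get_image(name): name is "scene" or "top" or "wrist"; returns a dict with "frame" (384x512x3 uint8, red, green, blue), "z_map" (384x512 float32, m along the optical axis (not along the pixel's ray), 0 where there is no reading), "K" (3x3 intrinsics, pixels), "R" (3x3) and "t" (3): a world point X has camera coordinates R X + t. Camera axes: x right, y down, z forward; pixel columns grow to the right and rows downward; lengths in m; the calibration is good to about 2 mm. The wrist camera is an equidistant fisheye: a pixel r from the principal point sees the ray r / f radians off the axis. A picture is of the moment at which its call begins.
- arm.sign_off(): hands the job in; it is judged then, once.
The state is a dict: "clock": time; "joints": joint angles; "dq": joint speeds; "joint_efforts": joint torques, N m; "position": TCP position; "ee_rot": TCP orientation; "force": force on the tool from outside, world axes, zero at the start; "ft_torque": the same for the moment, N m; "width": opening from 0.0 (shut) to 1.0 (fully open); "gripper_force": force on a finger pad.
Only numpy, scipy, OpenCV 4.12 (cv2) and the standard library are available. Lean on these libraries where they do the work, as an engineer would, in place of code of your own. Each camera call takes 0.05 s, during which the arm holds its last target. There are 200 camera calls.

## Task

Get the varnish ready for shaking: crank the shaker's clamp open by its handwheel, then turn the covered jar carousel by its finger posts to bring each cork-lidded jar of the middle size (58 mm across; there are two or three) round to the opening in the hood, lift it out and stand it upright on the shaker's mat between the two bars. When all of them are in, crank the clamp shut until the jars are held against the fixed rail and the sprung pad is pushed in about half of its 10 mm travel; leave the slim jar and the squat jar standing in the carousel, and the other things on the bench where they are.

Things in the scene. Friction and masses are not known exactly. Their poses are not given: they have to be found in the camera images.
- carousel: fixed base board of the jar carousel (344 mm across, 10 mm thick) with its clear dust hood; origin: centre of the underside, on the vertical turning axis; -x points out through the middle of the hood's opening. The hood has a wall 170 mm from the axis and a roof (underside 150 mm, top 153 mm above the bench, brass knobs on it up to 168 mm), open only at the front
- opening (a point): fixed point in the middle of the hood's opening, 105 mm from the carousel's axis, at the height of the turntable's floor (30 mm above the bench): where a jar stands once its compartment faces out. Seen from the axis the opening reaches 70 degrees to either side
- turntable (a joint): how far the turntable (radius 152 mm) has been turned since the start, rad, anticlockwise from above; turns either way without end, about 1 N at a post, and stays where it is left. Five equal compartments with dividers and an outer wall whose tops are 72 mm above the bench, at most one jar in each, about 105 mm from the axis
- post0 (a point): one of five upright wooden finger posts (17 mm thick here, top 111 mm above the bench) on the turntable's rim at the outer ends of the dividers, turning with it; the point is on the post's axis, 98 mm above the bench, 143 mm from the carousel's axis
- post1 (a point): finger post like post0, 72 degrees anticlockwise of it
- post2 (a point): finger post like post0, 144 degrees anticlockwise of it
- post3 (a point): finger post like post0, 216 degrees anticlockwise of it
- post4 (a point): finger post like post0, 288 degrees anticlockwise of it
- jar_a: jar to shake: cork-lidded glass jar of varnish, 58 mm across its body (75 mm high), lid 49 mm across, 89 mm high in all, about 0.28 kg; origin: centre of its underside, z up its axis. Two or three of these three jars are present
- jar_b: jar to shake: cork-lidded glass jar of varnish, 58 mm across its body (75 mm high), lid 49 mm across, 89 mm high in all, about 0.28 kg; origin: centre of its underside, z up its axis. Two or three of these three jars are present
- jar_c: jar to shake: cork-lidded glass jar of varnish, 58 mm across its body (75 mm high), lid 49 mm across, 89 mm high in all, about 0.28 kg; origin: centre of its underside, z up its axis. Two or three of these three jars are present
- slim_jar: slim tall cork-lidded jar, 48 mm across and 109 mm high, stays in the carousel; origin: centre of its underside
- squat_jar: squat black-lidded jar, 64 mm across and 76 mm high, stays in the carousel; origin: centre of its underside
- shaker: fixed varnish shaker, grey housing 290 mm (its x) by 220 mm (its y), origin at the centre of the underside, z up. On top a rubber mat between a fixed rail (+y side) and a sprung pad on a screw-driven clamp bar (-y side), both along x and no higher than 121 mm above the bench, so a jar can be held above them from its +y and -y sides. Handwheel at the -y end
- mat (a point): centre of the shaker's rubber mat, on its surface, 78 mm above the bench. The two guide rods of the clamp (10 mm thick, 90 mm above the bench) cross it along the shaker's y, 122 mm before and behind this point (in its x): the jars stand in a row along x between the rods
- clamp_bar (a joint): travel of the clamp bar that carries the pad, m: grows as it opens (towards the shaker's -y), 0 to 0.032. The fixed rail's rubber face lies 55 mm from the shaker's origin along its +y; the pad's face stands 46 mm from it when clamp_bar and pad read 0, and more by clamp_bar plus pad. Driven by the handwheel only, 8 mm a turn, and it stays where it is left
- pad (a joint): how far the pad is pressed back into the bar against its spring, m: 0 free, 0.010 fully in; about 3 N at first and 18 N at the end of its travel
- crank_wheel (a joint): angle of the handwheel, rad; 2 pi a turn, 0 to 25. It grows, and the clamp opens, when the wheel is turned anticlockwise as seen from its handle side (looking along the shaker's +y); clockwise closes. Friction holds it; about 1.5 N at the handle turns it
- crank_axis (a point): point on the handwheel's level axis (along the shaker's y), 102 mm above the bench, in the plane of crank_grip's circle. The wheel's rim (107 mm across) lies 53 to 67 mm from here towards the shaker's +y
- crank_grip (a point): point on the handwheel's round handle, 46 mm off the wheel's axis: the handle is 19 mm thick, 77 mm long, points along the shaker's -y and spins freely on its own axis; the point is 52 mm out from the handle's root, 25 mm from its free end
- tin_of_pins: round brass tin, 65 mm across, 28 mm high, on the bench; leave it

How it is judged:
On the way, in this order (a step that is already met when the one before it is completed fails the run):
1. the clamp is cranked open far enough for the jars (bar out 14 mm or more) (value of joint clamp_bar above 0.014 m), for 0.2 s.
2. every jar to be shaken stands upright and let go on the shaker's mat between the bars (z of jar_a in the frame of shaker between 0.074 and 0.084 m and x of jar_a in the frame of shaker between -0.115 and 0.115 m and y of jar_a in the frame of shaker between -0.02 and 0.034 m and angle between each of jar_a, jar_b, jar_c's own z axis and vertical below 0.12 rad and contact force between each of jar_a, jar_b, jar_c and the fingers below 0.5 N and linear speed of each of jar_a, jar_b, jar_c below 0.02 m/s and z of jar_b in the frame of shaker between 0.074 and 0.084 m and x of jar_b in the frame of shaker between -0.115 and 0.115 m and y of jar_b in the frame of shaker between -0.02 and 0.034 m and z of jar_c in the frame of shaker between 0.074 and 0.084 m and x of jar_c in the frame of shaker between -0.115 and 0.115 m and y of jar_c in the frame of shaker between -0.02 and 0.034 m), for 0.2 s.
At the end, for the whole second after the job is handed in: Every cork-lidded 58 mm jar stands upright (within 7 degrees) on the shaker's mat, against the fixed rail within 4 mm, at rest and let go; the sprung pad is pressed in 2 to 8 mm; the slim and the squat jar stand upright in the carousel (z of jar_a in the frame of shaker between 0.074 and 0.084 m and x of jar_a in the frame of shaker between -0.115 and 0.115 m and y of jar_a in the frame of shaker between 0.022 and 0.03 m and angle between each of jar_a, jar_b, jar_c, slim_jar, squat_jar's own z axis and vertical below 0.12 rad and contact force between each of jar_a, jar_b, jar_c and the fingers below 0.5 N and linear speed of each of jar_a, jar_b, jar_c below 0.02 m/s and z of jar_b in the frame of shaker between 0.074 and 0.084 m and x of jar_b in the frame of shaker between -0.115 and 0.115 m and y of jar_b in the frame of shaker between 0.022 and 0.03 m and z of jar_c in the frame of shaker between 0.074 and 0.084 m and x of jar_c in the frame of shaker between -0.115 and 0.115 m and y of jar_c in the frame of shaker between 0.022 and 0.03 m and value of joint pad between 0.002 and 0.008 m and horizontal distance between each of slim_jar, squat_jar and carousel below 0.145 m and z of slim_jar in the frame of carousel between 0.024 and 0.04 m and z of squat_jar in the frame of carousel between 0.024 and 0.04 m); the robot touches nothing.
It fails at once if the tin of pins is shoved more than 4 cm (distance of tin_of_pins from where it was at the start of the episode above 0.04 m).
It fails at once if the slim or the squat jar is knocked over (angle between any of slim_jar, squat_jar's own z axis and vertical above 0.7 rad).
Of jar_a, jar_b, jar_c only 2 to 3 are there at a start; the rules pass over those that are not, and their reading is None.
At some moment in a run one of jar_a, jar_b, jar_c may be knocked a few centimetres aside while the robot is not near it.
It also fails if it takes over 210 s, if anything falls off the work surface, if the arm or the gripper's body presses on something with over 40 N, if the wrist force passes 120 N, or if a joint passes its speed limit or range.

## Working session

There is one attempt and no reset: what is moved stays moved. The work goes in short steps, Python scripts to look and compute and a tool call to move; the robot and the scene stay as the last step left them, time stands still between calls to the robot, and variables do not carry over. Pictures are saved under pics/ and viewed, at most 14 in all, crops included, and the job is handed in when it is done.

Besides the shell and the picture viewer there is one more tool, called after "Call:" by a JSON object that holds its "fn" and its "kwargs", one argument or row to a line. arm_command: Moves the arm, as the interface text tells. Its arguments: {"type":"object","properties":{"dp":{"type":"array","items":{"type":"array","items":{"type":"number"}}},"angular":{"type":"array","items":{"type":"array","items":{"type":"number"}}},"claw":{"type":"array","items":{"type":"number"}},"force":{"type":"number"}},"required":["dp","angular","claw"]}

```bash
mkdir -p pics; ls
cat > h.py <<'E'
import numpy as np, cv2
from cell import arm
from scipy.spatial.transform import Rotation as Ro
def grab(n,f):
    d=arm.get_image(n); cv2.imwrite('pics/'+f+'.png',d['frame'][:,:,::-1]); np.savez('pics/'+f+'.npz',**d); return d
def world(d):
    z=d['z_map']; h,w=z.shape; K=d['K']; u,v=np.meshgrid(np.arange(w),np.arange(h))
    c=np.stack([(u-K[0,2])/K[0,0]*z,(v-K[1,2])/K[1,1]*z,z],-1)
    return (c-d['t'])@d['R']
E
python3 - <<'E'
from h import *
np.set_printoptions(precision=3,suppress=True)
for n in['scene','top']:
    d=grab(n,n+'0'); print(n,d['K'].tolist(),(-d['R'].T@d['t']),d['R'].tolist())
s=arm.observe(); print(s)
a=cv2.imread('pics/scene0.png');b=cv2.imread('pics/top0.png')
E
```

```text
pics
scene [[392.7966035398743, 0.0, 262.51868101594454], [0.0, 392.7966035398743, 190.37919756968694], [0.0, 0.0, 1.0]] [-0.244  0.524  0.807] [[-0.5378182592120277, -0.8430330912635994, 0.006835721811500481], [-0.4883216999148606, 0.30489785698243255, -0.8176669335369879], [0.6872360856724602, -0.4430942381052365, -0.5756509868900904]]
top [[405.24998719599245, 0.0, 255.09369675036018], [0.0, 405.24998719599245, 199.5152562288268], [0.0, 0.0, 1.0]] [0.486 0.003 1.357] [[0.025678184333614143, -0.9994869803085067, -0.019141761755687825], [-0.9967826553911575, -0.024144974149600384, -0.07642877818379534], [0.07592739137282141, 0.021042728366295824, -0.9968912853577468]]
{'clock': 0.1, 'joints': array([ 1.247,  0.435,  0.025,  1.574, -0.012,  1.134, -0.075]), 'dq': array([-0.001, -0.001, -0.001, -0.001,  0.   ,  0.001,  0.001]), 'joint_efforts': array([  0.004, -66.912,   0.988, -31.514,  -0.061,   0.037,   0.   ]), 'position': array([ 0.137, -0.609,  0.226]), 'ee_rot': array([-3.121, -0.346,  0.   ]), 'force': array([ 0.114, -1.328,  0.804]), 'ft_torque': array([0.007, 0.016, 0.026]), 'gripper_force': 0.0, 'width': 0.9990488988146139}
```

View pics/scene0.png

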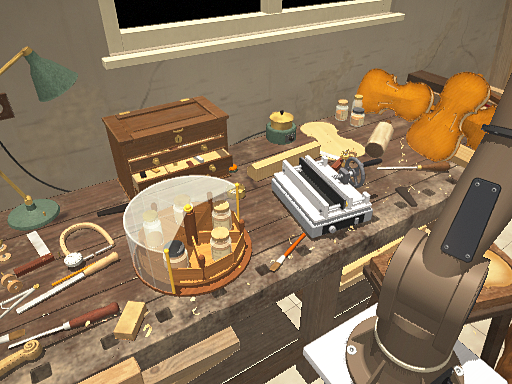

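View pics/top0.png

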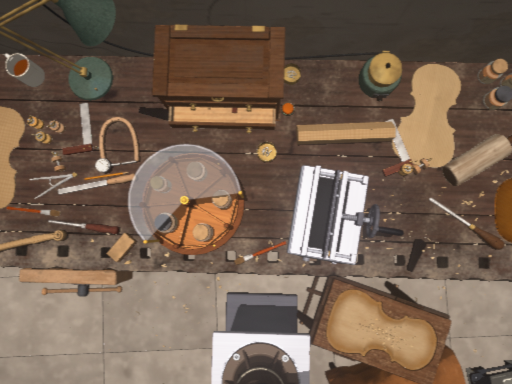

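Run:
```python
from h import *
a=cv2.imread('pics/top0.png');b=cv2.imread('pics/scene0.png')
c=np.zeros((600,800,3),np.uint8)
x=cv2.resize(a[135:265,120:250],(400,400),interpolation=2); y=cv2.resize(a[150:280,280,None] if 0 else a[150:280,280:410],(400,400),interpolation=2)
c[:400,:400]=x;c[:400,400:]=y
c=np.vstack([c[:400],np.zeros((0,800,3),np.uint8)])
cv2.imwrite('pics/c1.png',c)
cv2.imwrite('pics/c2.png',cv2.resize(b[130:305,115:385],None,fx=2.9,fy=2.9,interpolation=2))
```

```text
(no output)
```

View pics/c1.png

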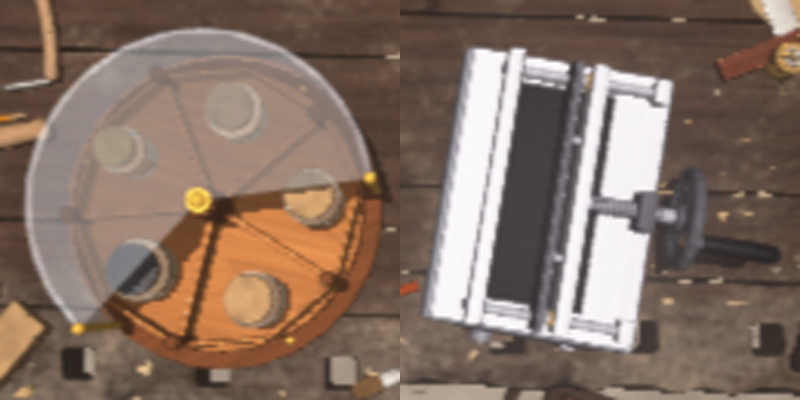

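View pics/c2.png

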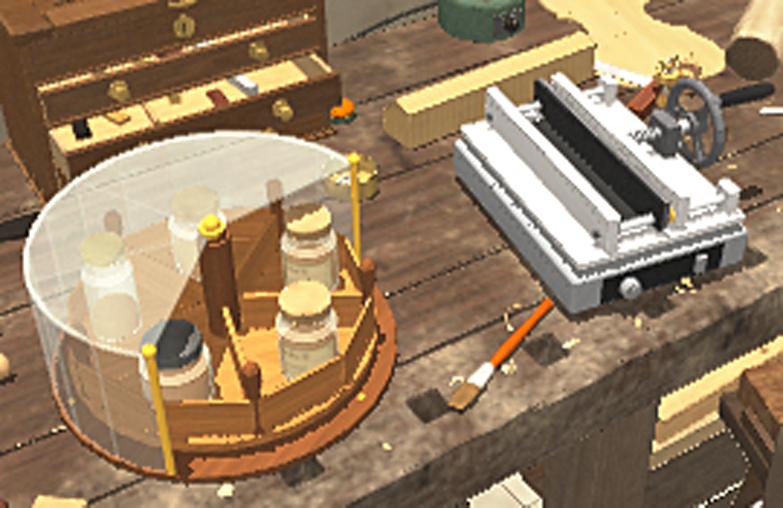

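Run:
```python
from h import *
np.set_printoptions(precision=3,suppress=True)
d=dict(np.load('pics/top0.npz')); W=world(d)
S=130/400
def at(n,x,y,ox):
    u=ox+x*S; v=(135 if ox==120 else 150)+y*S; print(n,(round(u),round(v)),W[round(v),round(u)])
for n,x,y in [('axis',197,200),('knobR',371,178),('knobL',78,328),('jarF',250,298),('jarR',312,200),('back1',232,110),('back2',118,150),('squat',135,268),('postRF',340,284),('postF',188,345),('roof',150,60)]: at(n,x,y,120)
for n,x,y in [('matmid',130,190),('shTL',72,52),('shBL',28,318),('wheel',292,220),('handle end',370,252),('handle root',310,240),('rail',85,190),('rail',105,100)]: at(n,x,y,280)
# intersect ray helper
def ray(u,v,z):
    r=d['R'].T@np.array([(u-d['K'][0,2])/d['K'][0,0],(v-d['K'][1,2])/d['K'][1,1],1]); c=-d['R'].T@d['t']; return c+r*(z-c[2])/r[2]
for n,x,y,z in [('axis',197,200,.168),('kR',371,178,.165),('kL',78,328,.165),('jarF',250,298,.119),('jarR',312,198,.119),('b1',232,110,.119),('b2',118,150,.119),('sq',135,268,.106),('pRF',340,284,.111),('pF',188,345,.111)]: print(n,ray(120+x*S,135+y*S,z))
# shaker: housing mask
m=(W[...,1]<-.05)&(W[...,1]>-.5)&(W[...,2]>.06)&(W[...,2]<.2)&(W[...,0]>.25)&(W[...,0]<.65)
P=W[m]; print(len(P),np.percentile(P[:,2],[5,25,50,75,95]))
img=((np.clip(W[150:280,280:420,2],0,.18))/.18*255).astype(np.uint8)
cv2.imwrite('pics/hm.png',cv2.resize(cv2.applyColorMap(img,2),None,fx=4,fy=4,interpolation=0))
hm,ct=cv2.connectedComponents(m.astype(np.uint8))
h=(m&(W[...,2]<.082)).astype(np.uint8)
print(cv2.minAreaRect(P[P[:,2]<.082][:,:2].astype(np.float32)))
```

```text
axis (184, 200) [0.57  0.237 0.169]
knobR (241, 193) [0.596 0.07  0.16 ]
knobL (145, 242) [0.444 0.35  0.161]
jarF (201, 232) [0.477 0.192 0.116]
jarR (221, 200) [0.577 0.134 0.115]
back1 (195, 171) [0.659 0.21  0.156]
back2 (158, 184) [0.618 0.321 0.153]
squat (164, 222) [0.505 0.31  0.105]
postRF (230, 227) [0.495 0.11  0.033]
postF (181, 247) [0.428 0.259 0.08 ]
roof (169, 154) [0.709 0.29  0.157]
matmid (322, 212) [ 0.549 -0.182  0.08 ]
shTL (303, 167) [ 0.695 -0.122  0.055]
shBL (289, 253) [ 0.417 -0.082  0.055]
wheel (375, 222) [ 0.52  -0.328  0.153]
handle end (400, 232) [ 0.492 -0.402  0.148]
handle root (381, 228) [ 0.503 -0.346  0.151]
rail (308, 212) [ 0.547 -0.135  0.106]
rail (314, 182) [ 0.638 -0.15   0.121]
axis [0.57  0.237 0.168]
kR [0.596 0.071 0.165]
kL [0.445 0.347 0.165]
jarF [0.478 0.191 0.119]
jarR [0.579 0.132 0.119]
b1 [0.665 0.215 0.119]
b2 [0.622 0.329 0.119]
sq [0.505 0.31  0.106]
pRF [0.494 0.102 0.111]
pF [0.429 0.252 0.111]
5653 [0.072 0.076 0.079 0.116 0.13 ]
((0.5305688977241516, -0.21704621613025665), (0.2423265278339386, 0.25913935899734497), 80.53042602539062)
```

View pics/hm.png

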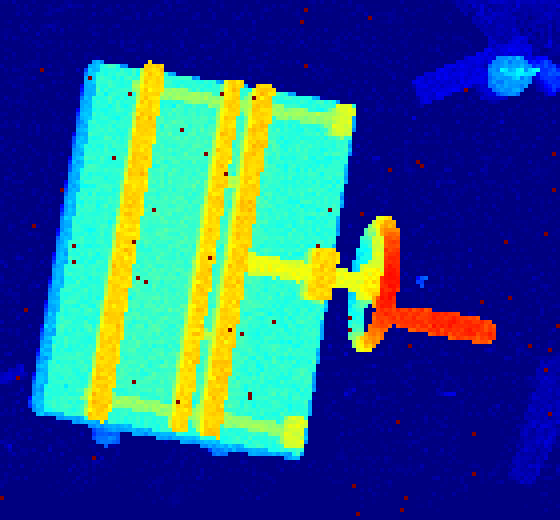

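Run:
```python
from h import *
np.set_printoptions(precision=4,suppress=True)
d=dict(np.load('pics/top0.npz')); W=world(d)
sub=W[150:280,280:420].reshape(-1,3)
uv=np.stack(np.meshgrid(np.arange(280,420),np.arange(150,280)),-1).reshape(-1,2)
hx=(uv-[280,150])*4
# rail: left of line
z=sub[:,2]; lx=125-(hx[:,1]-240)*54/353.
r=sub[(abs(hx[:,0]-lx)<20)&(z>.108)&(z<.13)&(hx[:,1]>70)&(hx[:,1]<415)]
c=r[:,:2].mean(0); _,_,v=np.linalg.svd(r[:,:2]-c); ex=v[0]*np.sign(v[0][0]); ang=np.arctan2(ex[1],ex[0]); ey=np.array([-ex[1],ex[0]])
print('rail',len(r),c,np.degrees(ang), 'z',np.median(r[:,2]))
q=(r[:,:2]-c)@np.stack([ex,ey],1); print('rail ext',np.percentile(q,[0,1,99,100],axis=0))
# all in shaker axes rel. to c
Q=np.c_[(sub[:,:2]-c)@np.stack([ex,ey],1),z]
body=Q[(z>.03)&(z<.1)&(abs(Q[:,0])<.17)&(Q[:,1]>-.2)]
print('body x',np.percentile(body[:,0],[.1,.5,1,99,99.5,99.9]),'y',np.percentile(body[:,1],[.1,.5,1,99,99.5,99.9]))
hb=Q[(z>.105)&(abs(Q[:,0])<.1)]; print(np.histogram(hb[:,1],bins=np.arange(-.16,.03,.005)))
w=Q[(z>.12)&(Q[:,1]<-.17)]; 
wr=w[(w[:,1]>-.205)];h=w[w[:,1]<-.215]
print('wheel y',np.percentile(w[:,1],[0,2,50,98,100]),'x',np.percentile(w[w[:,1]>-.205][:,0],[0,2,98,100]),'zmax',w[:,2].max())
for a in np.arange(-.30,-.18,.01):
    s=w[(w[:,1]>a)&(w[:,1]<a+.01)]
    if len(s): print(round(a,3),len(s),s[:,0].min(),s[:,0].mean(),s[:,0].max(),np.median(s[:,2]),s[:,2].max())
print(ex,ey)
```

```text
rail 479 [ 0.5502 -0.1428] -8.473339046970862 z 0.11945330425109793
rail ext [[-0.1307 -0.009 ]
 [-0.1283 -0.0087]
 [ 0.1319  0.0077]
 [ 0.1346  0.0078]]
body x [-0.1527 -0.1462 -0.1422  0.1413  0.1431  0.1483] y [-0.1964 -0.1923 -0.1895  0.0461  0.0464  0.0467]
(array([ 18,  24,  22,  24,   8,   9,   6,   8,   8,   8,   7,   5,  10,
        62, 110, 111,  72,   0,  69, 109, 106,   0,   0,   0,   0,   0,
         0,   0,   0,   0,  71, 106, 111,  81,   0,   0,   0]), array([-0.16 , -0.155, -0.15 , -0.145, -0.14 , -0.135, -0.13 , -0.125,
       -0.12 , -0.115, -0.11 , -0.105, -0.1  , -0.095, -0.09 , -0.085,
       -0.08 , -0.075, -0.07 , -0.065, -0.06 , -0.055, -0.05 , -0.045,
       -0.04 , -0.035, -0.03 , -0.025, -0.02 , -0.015, -0.01 , -0.005,
        0.   ,  0.005,  0.01 ,  0.015,  0.02 ,  0.025]))
wheel y [-0.2759 -0.2713 -0.2005 -0.1869 -0.1864] x [-0.0445 -0.0416  0.0499  0.0546] zmax 0.15678659267518102
-0.28 10 -0.026892315266438063 -0.01960982922761825 -0.011783916288437038 0.14723730925614692 0.15045475516902906
-0.27 21 -0.02832467812838584 -0.02011734653169847 -0.01028386
[... 293 characters left out ...]
2805761968725291 -0.02054426784271283 -0.011993052920372877 0.15056290371540887 0.1549115585870941
-0.23 21 -0.026301482766188232 -0.018813879242813053 -0.010752847366088614 0.14961506029121271 0.15533610345280915
-0.22 19 -0.027599515429837747 -0.019734419246543507 -0.012073649589860286 0.14816504542896988 0.15204519127009403
-0.21 20 -0.027232310999971393 -0.019453283512691703 -0.00030480707671842934 0.14789842698627742 0.15174010145156583
-0.2 98 -0.043833770764166634 0.001410334328451099 0.05460779641090611 0.1476609203054775 0.15678659267518102
-0.19 52 -0.04449541537740292 0.000882574615736245 0.05020314384954628 0.14325436442204398 0.15594311905204702
[ 0.9891 -0.1473] [0.1473 0.9891]
```

```bash
cat >> h.py <<'E'
C=np.array([.5502,-.1428]); EX=np.array([.9891,-.1473]); EY=np.array([.1473,.9891])
SH=C-.0635*EY                      # shaker origin
AX=np.array([.570,.237])           # carousel axis
def to(*goals):
    """dp rows (tool units) from the present pose through world goals, orientation kept"""
    s=arm.observe(); R=Ro.from_rotvec(s['ee_rot']).as_matrix(); p=s['position']
    print('t %.1f'%s['clock'],'p',p.round(4),'yaw %.1f'%np.degrees(np.arctan2(R[1,1],R[0,1])),'tilt %.2f'%np.degrees(np.arccos(-R[2,2])),'F',s['force'].round(1),'w %.3f'%s['width'],'q',s['joints'].round(2))
    for g in goals:
        d=R.T@(np.array(g)-p)/.025; n=int(np.ceil(abs(d).max()/.95)); print(np.round(g,4),n,'x',(d/max(n,1)).round(3)); p=np.array(g)
E
python3 - <<'E'
from h import *
g=C-.0195*EX-.251*EY
print(SH,g)
to([*g,.22],[*g,.1225])
E
```

```text
[ 0.54084645 -0.20560785] [ 0.49394025 -0.38819175]
t 0.1 p [ 0.1367 -0.6094  0.226 ] yaw -77.4 tilt 0.08 F [ 0.1 -1.3  0.8] w 0.999 q [ 1.25  0.44  0.02  1.57 -0.01  1.13 -0.08]
[ 0.4939 -0.3882  0.22  ] 17 x [ 0.934 -0.324  0.015]
[ 0.4939 -0.3882  0.1225] 5 x [0.    0.001 0.78 ]
```

Call:
{"fn": "arm_command", "kwargs": {
  "dp": [
    [0,0,0],
    [0,0,0],
    [0,0,0],
    [0,0,0],
    [0,0,0],
    [0,0,0],
    [0,0,0],
    [0,0,0]
  ],
  "angular": [
    [0,0,-1],
    [0,0,-1],
    [0,0,-1],
    [0,0,-1],
    [0,0,-1],
    [0,0,-1],
    [0,0,-1],
    [0,0,-1]
  ],
  "claw": [1,1,1,1,1,1,1,1]
}}

```text
clock: 0.9
position: [0.1367, -0.6095, 0.2263]
ee_rot: [-2.375, -2.055, -0.001]
force: [0.0, 0.3, -0.3]
width: 1.002
gripper_force: 0.0
```

Run:
```python
from h import *
g=C-.0195*EX-.251*EY
to([*g,.22],[*g,.1225])
```

```text
t 0.9 p [ 0.1367 -0.6095  0.2263] yaw -8.2 tilt 0.05 F [ 0.   0.3 -0.3] w 1.002 q [ 1.43  0.45 -0.24  1.56  0.12  1.15  1.02]
[ 0.4939 -0.3882  0.22  ] 14 x [0.772 0.919 0.018]
[ 0.4939 -0.3882  0.1225] 5 x [-0.001  0.     0.78 ]
```

Call:
{"fn": "arm_command", "kwargs": {
  "dp": [
    [0.772,0.919,0.018],
    [0.772,0.919,0.018],
    [0.772,0.919,0.018],
    [0.772,0.919,0.018],
    [0.772,0.919,0.018],
    [0.772,0.919,0.018],
    [0.772,0.919,0.018]
  ],
  "angular": [
    [0,0,0],
    [0,0,0],
    [0,0,0],
    [0,0,0],
    [0,0,0],
    [0,0,0],
    [0,0,0]
  ],
  "claw": [0.7,0.7,0.7,0.7,0.7,0.7,0.7]
}}

```text
clock: 1.6
position: [0.3168, -0.4994, 0.2232]
ee_rot: [-2.381, -2.048, 0.0]
force: [-0.3, -0.8, -0.5]
width: 0.696
gripper_force: 0.0
```

Call:
{"fn": "arm_command", "kwargs": {
  "dp": [
    [0.772,0.919,0.018],
    [0.772,0.919,0.018],
    [0.772,0.919,0.018],
    [0.772,0.919,0.018],
    [0.772,0.919,0.018],
    [0.772,0.919,0.018],
    [0.772,0.919,0.018],
    [0,0,0]
  ],
  "angular": [
    [0,0,0],
    [0,0,0],
    [0,0,0],
    [0,0,0],
    [0,0,0],
    [0,0,0],
    [0,0,0],
    [0,0,0]
  ],
  "claw": [0.7,0.7,0.7,0.7,0.7,0.7,0.7,0.7]
}}

```text
clock: 2.4
position: [0.4993, -0.3864, 0.2199]
ee_rot: [-2.374, -2.056, -0.005]
force: [0.2, 0.1, -0.3]
width: 0.699
gripper_force: 0.0
```

Run:
```python
from h import *
g=C-.0195*EX-.251*EY
to([*g,.1225])
d=grab('wrist','w1')
```

```text
t 2.4 p [ 0.4993 -0.3864  0.2199] yaw -8.2 tilt 0.19 F [ 0.2  0.1 -0.3] w 0.699 q [ 0.81  0.48 -0.34  1.54  0.17  1.15  0.29]
[ 0.4939 -0.3882  0.1225] 5 x [-0.023 -0.041  0.779]
```

View pics/w1.png

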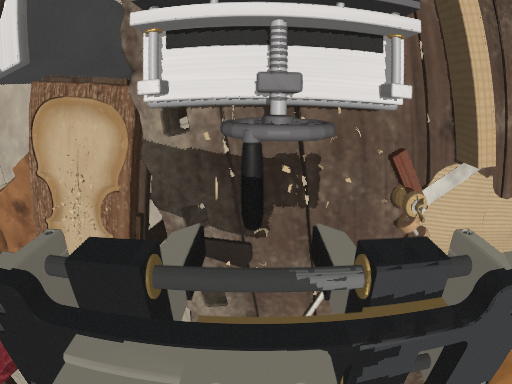

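Call:
{"fn": "arm_command", "kwargs": {
  "dp": [
    [-0.023,-0.041,0.78],
    [-0.023,-0.041,0.78],
    [-0.023,-0.041,0.78],
    [-0.023,-0.041,0.78],
    [-0.023,-0.041,0.78],
    [0,0,0]
  ],
  "angular": [
    [0,0,0],
    [0,0,0],
    [0,0,0],
    [0,0,0],
    [0,0,0],
    [0,0,0]
  ],
  "claw": [0.7,0.7,0.7,0.7,0.7,0.7],
  "force": 12
}}

```text
clock: 3.05
position: [0.4868, -0.393, 0.1201]
ee_rot: [-2.38, -2.043, 0.004]
force: [-0.8, -0.3, -0.1]
width: 0.701
gripper_force: 0.0
```

Call:
{"fn": "arm_command", "kwargs": {
  "dp": [
    [0,0,0],
    [0,0,0],
    [0,0,0],
    [0,0,0],
    [0,0,0],
    [0,0,0]
  ],
  "angular": [
    [0,0,0],
    [0,0,0],
    [0,0,0],
    [0,0,0],
    [0,0,0],
    [0,0,0]
  ],
  "claw": [0.1,0.1,0.1,0.1,0.1,0.1]
}}

```text
clock: 3.65
position: [0.4901, -0.393, 0.1232]
ee_rot: [2.381, 2.048, 0.0]
force: [1.0, -0.4, 0.2]
width: 0.23
gripper_force: 0.5
```

Run:
```python
from h import *
to()
d=grab('scene','s1'); 
s=arm.observe(); p=s['position']; q=(p[:2]-SH); print('shaker xy',q@EX,q@EY,s['gripper_force'],s['force'])
```

```text
t 3.6 p [ 0.4901 -0.393   0.1232] yaw -8.6 tilt 0.05 F [ 1.  -0.4  0.2] w 0.230 q [ 0.81  0.56 -0.32  1.66  0.21  0.95  0.26]
shaker xy -0.02259416754031257 -0.19277978942022642 11.999628245830536 [ 0.60721691 -0.07680014 -0.06321548]
```

Call:
{"fn": "arm_command", "kwargs": {
  "dp": [
    [0,-0.489,0.411],
    [0,-0.32,0.553],
    [0,-0.111,0.629],
    [0,0.111,0.629],
    [0,0.32,0.553],
    [0,0.489,0.411],
    [0,0.601,0.219],
    [0,0.639,0],
    [0,0.601,-0.219]
  ],
  "angular": [
    [0,0,0],
    [0,0,0],
    [0,0,0],
    [0,0,0],
    [0,0,0],
    [0,0,0],
    [0,0,0],
    [0,0,0],
    [0,0,0]
  ],
  "claw": [0.1,0.1,0.1,0.1,0.1,0.1,0.1,0.1,0.1]
}}

```text
clock: 4.6
position: [0.5355, -0.3997, 0.043]
ee_rot: [-2.381, -2.048, 0.001]
force: [-2.0, -0.9, -1.2]
width: 0.201
gripper_force: 12.0
```

Call:
{"fn": "arm_command", "kwargs": {
  "dp": [
    [0,0.489,-0.411],
    [0,0.32,-0.553],
    [0,0.111,-0.629],
    [0,-0.111,-0.629],
    [0,-0.32,-0.553],
    [0,-0.489,-0.411],
    [0,-0.601,-0.219],
    [0,-0.639,0],
    [0,-0.601,0.219]
  ],
  "angular": [
    [0,0,0],
    [0,0,0],
    [0,0,0],
    [0,0,0],
    [0,0,0],
    [0,0,0],
    [0,0,0],
    [0,0,0],
    [0,0,0]
  ],
  "claw": [0.1,0.1,0.1,0.1,0.1,0.1,0.1,0.1,0.1]
}}

```text
clock: 5.5
position: [0.4905, -0.393, 0.1241]
ee_rot: [2.379, 2.047, 0.002]
force: [7.5, -2.2, -11.0]
width: 0.204
gripper_force: 12.0
```

```bash
cat >> h.py <<'E'
def gap(n='top'):
    d=arm.get_image(n); W=world(d).reshape(-1,3); q=np.c_[(W[:,:2]-SH)@np.stack([EX,EY],1),W[:,2]]
    for lo,hi in [(-.1,-.06),(-.02,.02),(.06,.1)]:
        s=q[(q[:,0]>lo)&(q[:,0]<hi)&(q[:,2]>.108)&(q[:,2]<.128)&(abs(q[:,1])<.1)][:,1]
        if len(s): print(n,lo,'rail',s[s>.03].min() if (s>.03).any() else None,'pad',np.percentile(s[s<.03],98) if (s<.03).any() else None,len(s))
    return d
E
python3 - <<'E'
from h import *
to(); gap()
E
```

```text
t 5.5 p [ 0.4905 -0.393   0.1241] yaw -8.6 tilt 0.18 F [  7.5  -2.2 -11. ] w 0.204 q [ 0.81  0.56 -0.32  1.66  0.21  0.95  0.26]
top -0.1 rail 0.05507425345442173 pad -0.0016491917336153854 198
top -0.02 rail 0.0549422296100422 pad -0.0017394549272011267 309
top 0.06 rail 0.05508559684071562 pad -0.0012641672498535468 192
```

Call:
{"fn": "arm_command", "kwargs": {
  "dp": [
    [0,-0.449,0.471],
    [0,-0.32,0.553],
    [0,-0.111,0.629],
    [0,0.111,0.629],
    [0,0.32,0.553],
    [0,0.489,0.411],
    [0,0.601,0.219],
    [0,0.639,0],
    [0,0.601,-0.219]
  ],
  "angular": [
    [0,0,0],
    [0,0,0],
    [0,0,0],
    [0,0,0],
    [0,0,0],
    [0,0,0],
    [0,0,0],
    [0,0,0],
    [0,0,0]
  ],
  "claw": [0.1,0.1,0.1,0.1,0.1,0.1,0.1,0.1,0.1]
}}

```text
clock: 6.45
position: [0.5368, -0.4, 0.042]
ee_rot: [-2.381, -2.048, 0.001]
force: [-5.5, 0.2, 6.4]
width: 0.207
gripper_force: 12.0
```

Call:
{"fn": "arm_command", "kwargs": {
  "dp": [
    [0,0.489,-0.411],
    [0,0.32,-0.553],
    [0,0.111,-0.629],
    [0,-0.111,-0.629],
    [0,-0.32,-0.553],
    [0,-0.489,-0.411],
    [0,-0.601,-0.219],
    [0,-0.639,0],
    [0,-0.601,0.219]
  ],
  "angular": [
    [0,0,0],
    [0,0,0],
    [0,0,0],
    [0,0,0],
    [0,0,0],
    [0,0,0],
    [0,0,0],
    [0,0,0],
    [0,0,0]
  ],
  "claw": [0.1,0.1,0.1,0.1,0.1,0.1,0.1,0.1,0.1]
}}

```text
clock: 7.35
position: [0.4913, -0.3933, 0.1224]
ee_rot: [2.38, 2.047, 0.001]
force: [6.2, -3.8, -9.0]
width: 0.202
gripper_force: 12.0
```

Call:
{"fn": "arm_command", "kwargs": {
  "dp": [
    [0,-0.489,0.411],
    [0,-0.32,0.553],
    [0,-0.111,0.629],
    [0,0.111,0.629],
    [0,0.32,0.553],
    [0,0.489,0.411],
    [0,0.601,0.219],
    [0,0.639,0],
    [0,0.601,-0.219]
  ],
  "angular": [
    [0,0,0],
    [0,0,0],
    [0,0,0],
    [0,0,0],
    [0,0,0],
    [0,0,0],
    [0,0,0],
    [0,0,0],
    [0,0,0]
  ],
  "claw": [0.1,0.1,0.1,0.1,0.1,0.1,0.1,0.1,0.1]
}}

```text
clock: 8.25
position: [0.5364, -0.4, 0.0416]
ee_rot: [-2.381, -2.048, 0.002]
force: [-2.9, -0.8, 2.4]
width: 0.206
gripper_force: 12.0
```

Call:
{"fn": "arm_command", "kwargs": {
  "dp": [
    [0,0.489,-0.411],
    [0,0.32,-0.553],
    [0,0.111,-0.629],
    [0,-0.111,-0.629],
    [0,-0.32,-0.553],
    [0,-0.489,-0.411],
    [0,-0.601,-0.219],
    [0,-0.639,0],
    [0,-0.601,0.219],
    [0,0,0]
  ],
  "angular": [
    [0,0,0],
    [0,0,0],
    [0,0,0],
    [0,0,0],
    [0,0,0],
    [0,0,0],
    [0,0,0],
    [0,0,0],
    [0,0,0],
    [0,0,0]
  ],
  "claw": [0.1,0.1,0.1,0.1,0.1,0.1,0.1,0.1,0.1,0.1]
}}

```text
clock: 9.25
position: [0.4887, -0.393, 0.1205]
ee_rot: [-2.381, -2.046, 0.002]
force: [-1.1, -0.7, -2.3]
width: 0.205
gripper_force: 12.0
```

Run:
```python
from h import *
to(); gap()
```

```text
t 9.2 p [ 0.4887 -0.393   0.1205] yaw -8.7 tilt 0.15 F [-1.1 -0.7 -2.3] w 0.205 q [ 0.8   0.56 -0.31  1.67  0.2   0.95  0.26]
top -0.1 rail 0.054863916707036185 pad -0.017654001037402976 202
top -0.02 rail 0.05515317155487967 pad -0.017732048096432626 304
top 0.06 rail 0.0548507601734939 pad -0.017739700811941473 192
```

Call:
{"fn": "arm_command", "kwargs": {
  "dp": [
    [0,0,0],
    [0,0,0],
    [0,0,0],
    [0,0,-0.8],
    [0,0,-0.9],
    [0,0,-0.9],
    [0,0,-0.9],
    [0,0,-0.9],
    [0,0,-0.6]
  ],
  "angular": [
    [0,0,0],
    [0,0,0],
    [0,0,0],
    [0,0,0],
    [0,0,0],
    [0,0,0],
    [0,0,0],
    [0,0,0],
    [0,0,0]
  ],
  "claw": [0.8,0.8,0.8,0.8,0.8,0.8,0.8,0.8,0.8]
}}

```text
clock: 10.2
position: [0.4917, -0.393, 0.2485]
ee_rot: [2.38, 2.048, 0.001]
force: [0.5, -0.5, -0.5]
width: 0.803
gripper_force: 0.0
```

Call:
{"fn": "arm_command", "kwargs": {
  "dp": [
    [0,0,0],
    [0,0,0],
    [0,0,0],
    [0,0,0],
    [0,0,0],
    [0,0,0],
    [0,0,0],
    [0,0,0]
  ],
  "angular": [
    [0,0,0.87],
    [0,0,0.87],
    [0,0,0.87],
    [0,0,0.87],
    [0,0,0.87],
    [0,0,0.87],
    [0,0,0.87],
    [0,0,0]
  ],
  "claw": [0.8,0.8,0.8,0.8,0.8,0.8,0.8,0.8]
}}

```text
clock: 11.0
position: [0.4913, -0.3927, 0.2466]
ee_rot: [3.042, 0.786, 0.0]
force: [0.7, 1.0, 0.8]
width: 0.807
gripper_force: 0.0
```

Run:
```python
from h import *
g=[.478,.191]
to([*g,.235],[*g,.08])
```

```text
t 11.0 p [ 0.4913 -0.3927  0.2466] yaw -61.0 tilt 0.01 F [0.7 1.  0.8] w 0.807 q [ 0.68  0.43 -0.13  1.53  0.06  1.19 -0.53]
[0.478 0.191 0.235] 22 x [ 0.493 -0.94   0.021]
[0.478 0.191 0.08 ] 7 x [-0.    -0.     0.886]
```

Call:
{"fn": "arm_command", "kwargs": {
  "dp": [
    [0.493,-0.94,0.021],
    [0.493,-0.94,0.021],
    [0.493,-0.94,0.021],
    [0.493,-0.94,0.021],
    [0.493,-0.94,0.021],
    [0.493,-0.94,0.021],
    [0.493,-0.94,0.021],
    [0.493,-0.94,0.021],
    [0.493,-0.94,0.021],
    [0.493,-0.94,0.021]
  ],
  "angular": [
    [0,0,0],
    [0,0,0],
    [0,0,0],
    [0,0,0],
    [0,0,0],
    [0,0,0],
    [0,0,0],
    [0,0,0],
    [0,0,0],
    [0,0,0]
  ],
  "claw": [0.85,0.85,0.85,0.85,0.85,0.85,0.85,0.85,0.85,0.85]
}}

```text
clock: 12.0
position: [0.4844, -0.1265, 0.2414]
ee_rot: [3.039, 0.795, 0.001]
force: [0.8, 0.3, 0.3]
width: 0.85
gripper_force: 0.0
```

Call:
{"fn": "arm_command", "kwargs": {
  "dp": [
    [0.493,-0.94,0.021],
    [0.493,-0.94,0.021],
    [0.493,-0.94,0.021],
    [0.493,-0.94,0.021],
    [0.493,-0.94,0.021],
    [0.493,-0.94,0.021],
    [0.493,-0.94,0.021],
    [0.493,-0.94,0.021],
    [0.493,-0.94,0.021],
    [0.493,-0.94,0.021]
  ],
  "angular": [
    [0,0,0],
    [0,0,0],
    [0,0,0],
    [0,0,0],
    [0,0,0],
    [0,0,0],
    [0,0,0],
    [0,0,0],
    [0,0,0],
    [0,0,0]
  ],
  "claw": [0.85,0.85,0.85,0.85,0.85,0.85,0.85,0.85,0.85,0.85]
}}

```text
clock: 13.0
position: [0.478, 0.1389, 0.2362]
ee_rot: [3.039, 0.795, 0.001]
force: [0.0, 0.6, 0.1]
width: 0.848
gripper_force: 0.0
```

Call:
{"fn": "arm_command", "kwargs": {
  "dp": [
    [0.493,-0.94,0.021],
    [0.493,-0.94,0.021],
    [0,0,0],
    [0,0,0],
    [0,0,0]
  ],
  "angular": [
    [0,0,0],
    [0,0,0],
    [0,0,0],
    [0,0,0],
    [0,0,0]
  ],
  "claw": [0.85,0.85,0.85,0.85,0.85]
}}

```text
clock: 13.5
position: [0.4769, 0.1896, 0.2348]
ee_rot: [3.04, 0.789, -0.0]
force: [-0.4, -0.5, -0.5]
width: 0.855
gripper_force: 0.0
```

Run:
```python
from h import *
g=[.478,.191]
to([*g,.08])
d=grab('wrist','w2')
```

```text
t 13.5 p [0.4769 0.1896 0.2348] yaw -60.9 tilt 0.04 F [-0.4 -0.5 -0.5] w 0.855 q [-0.14  0.28 -0.43  1.8   0.13  1.08 -1.68]
[0.478 0.191 0.08 ] 7 x [ 0.01  -0.004  0.885]
```

View pics/w2.png

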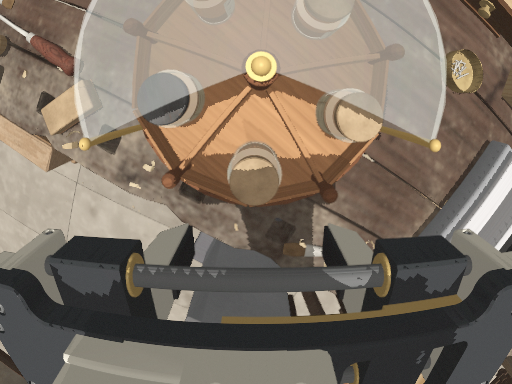

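Call:
{"fn": "arm_command", "kwargs": {
  "dp": [
    [0.01,0,0.885],
    [0.01,0,0.885],
    [0.01,0,0.885],
    [0.01,0,0.885],
    [0.01,0,0.885],
    [0.01,0,0.885],
    [0.01,0,0.885],
    [0,0,0]
  ],
  "angular": [
    [0,0,0],
    [0,0,0],
    [0,0,0],
    [0,0,0],
    [0,0,0],
    [0,0,0],
    [0,0,0],
    [0,0,0]
  ],
  "claw": [0.85,0.85,0.85,0.85,0.85,0.85,0.85,0.85]
}}

```text
clock: 14.35
position: [0.4768, 0.1895, 0.0778]
ee_rot: [3.04, 0.787, -0.007]
force: [-0.9, -0.4, -0.2]
width: 0.85
gripper_force: 0.0
```

Call:
{"fn": "arm_command", "kwargs": {
  "dp": [
    [0,0,0],
    [0,0,0],
    [0,0,0],
    [0,0,0],
    [0,0,0],
    [0,0,0]
  ],
  "angular": [
    [0,0,0],
    [0,0,0],
    [0,0,0],
    [0,0,0],
    [0,0,0],
    [0,0,0]
  ],
  "claw": [0.4,0.4,0.4,0.4,0.4,0.4],
  "force": 20
}}

```text
clock: 14.95
position: [0.4789, 0.1918, 0.0811]
ee_rot: [3.041, 0.788, 0.003]
force: [-0.7, -0.8, 7.8]
width: 0.615
gripper_force: 20.0
```

Run:
```python
from h import *
to()
```

```text
t 14.9 p [0.4789 0.1918 0.0811] yaw -60.9 tilt 0.11 F [-0.7 -0.8  7.8] w 0.615 q [-0.19  0.47 -0.38  1.98  0.26  0.74 -1.79]
```

Call:
{"fn": "arm_command", "kwargs": {
  "dp": [
    [0,0,-0.5],
    [0,0,-0.9],
    [0,0,-0.9],
    [0,0,-0.9],
    [0,0,-0.9],
    [0,0,-0.9],
    [0,0,-0.9],
    [0,0,0]
  ],
  "angular": [
    [0,0,0],
    [0,0,0],
    [0,0,0],
    [0,0,0],
    [0,0,0],
    [0,0,0],
    [0,0,0],
    [0,0,0]
  ],
  "claw": [0.4,0.4,0.4,0.4,0.4,0.4,0.4,0.4]
}}

```text
clock: 15.75
position: [0.4793, 0.1923, 0.2308]
ee_rot: [-3.04, -0.788, -0.008]
force: [0.1, 1.3, -3.6]
width: 0.617
gripper_force: 20.0
```

Call:
{"fn": "arm_command", "kwargs": {
  "dp": [
    [0,0,0],
    [0,0,0],
    [0,0,0],
    [0,0,0],
    [0,0,0],
    [0,0,0]
  ],
  "angular": [
    [0,0,0.88],
    [0,0,0.88],
    [0,0,0.88],
    [0,0,0.88],
    [0,0,0.86],
    [0,0,0]
  ],
  "claw": [0.4,0.4,0.4,0.4,0.4,0.4]
}}

```text
clock: 16.35
position: [0.4775, 0.1911, 0.2268]
ee_rot: [3.132, -0.238, -0.002]
force: [0.1, 0.8, -3.3]
width: 0.615
gripper_force: 20.0
```

Run:
```python
from h import *
g=SH-.07*EX+.018*EY
to([*g,.225],[*g,.13])
print(arm.observe()['gripper_force'])
# rays for next looks: top image of carousel
grab('top','t2')
```

```text
t 16.4 p [0.4775 0.1911 0.2268] yaw -98.7 tilt 0.09 F [ 0.1  0.8 -3.3] w 0.615 q [-0.23  0.28 -0.31  1.82  0.1   1.06 -2.31]
[ 0.4743 -0.1775  0.225 ] 16 x [0.131 0.912 0.005]
[ 0.4743 -0.1775  0.13  ] 4 x [ 0.001 -0.001  0.95 ]
20.00014192191884
```

Call:
{"fn": "arm_command", "kwargs": {
  "dp": [
    [0.131,0.912,0.005],
    [0.131,0.912,0.005],
    [0.131,0.912,0.005],
    [0.131,0.912,0.005],
    [0.131,0.912,0.005],
    [0.131,0.912,0.005],
    [0.131,0.912,0.005],
    [0.131,0.912,0.005]
  ],
  "angular": [
    [0,0,0],
    [0,0,0],
    [0,0,0],
    [0,0,0],
    [0,0,0],
    [0,0,0],
    [0,0,0],
    [0,0,0]
  ],
  "claw": [0.4,0.4,0.4,0.4,0.4,0.4,0.4,0.4]
}}

```text
clock: 17.2
position: [0.4764, 0.0062, 0.2262]
ee_rot: [3.133, -0.228, -0.001]
force: [0.7, 0.6, -3.6]
width: 0.614
gripper_force: 20.0
```

Call:
{"fn": "arm_command", "kwargs": {
  "dp": [
    [0.131,0.912,0.005],
    [0.131,0.912,0.005],
    [0.131,0.912,0.005],
    [0.131,0.912,0.005],
    [0.131,0.912,0.005],
    [0.131,0.912,0.005],
    [0.131,0.912,0.005],
    [0.131,0.912,0.005],
    [0,0,0],
    [0,0,0]
  ],
  "angular": [
    [0,0,0],
    [0,0,0],
    [0,0,0],
    [0,0,0],
    [0,0,0],
    [0,0,0],
    [0,0,0],
    [0,0,0],
    [0,0,0],
    [0,0,0]
  ],
  "claw": [0.4,0.4,0.4,0.4,0.4,0.4,0.4,0.4,0.4,0.4]
}}

```text
clock: 18.2
position: [0.4752, -0.1772, 0.2251]
ee_rot: [-3.133, 0.232, 0.001]
force: [-0.1, 0.4, -2.1]
width: 0.611
gripper_force: 20.0
```

Run:
```python
from h import *
g=SH-.07*EX+.018*EY
to([*g,.13])
```

```text
t 18.2 p [ 0.4752 -0.1772  0.2251] yaw -98.5 tilt 0.05 F [-0.1  0.4 -2.1] w 0.611 q [ 0.34  0.25 -0.1   1.85  0.03  1.04 -1.5 ]
[ 0.4743 -0.1775  0.13  ] 5 x [-0.006  0.003  0.761]
```

Call:
{"fn": "arm_command", "kwargs": {
  "dp": [
    [0,0,0.8],
    [0,0,0.8],
    [0,0,0.8],
    [0,0,0.6],
    [0,0,0.4],
    [0,0,0.3],
    [0,0,0]
  ],
  "angular": [
    [0,0,0],
    [0,0,0],
    [0,0,0],
    [0,0,0],
    [0,0,0],
    [0,0,0],
    [0,0,0]
  ],
  "claw": [0.4,0.4,0.4,0.4,0.4,0.4,0.4]
}}

```text
clock: 18.9
position: [0.4753, -0.1765, 0.1324]
ee_rot: [-3.133, 0.233, 0.002]
force: [0.5, 0.7, -3.1]
width: 0.62
gripper_force: 20.0
```

Run:
```python
from h import *
to()
```

```text
t 18.9 p [ 0.4753 -0.1765  0.1324] yaw -98.5 tilt 0.07 F [ 0.5  0.7 -3.1] w 0.620 q [ 0.33  0.36 -0.1   1.96  0.05  0.82 -1.52]
```

Call:
{"fn": "arm_command", "kwargs": {
  "dp": [
    [0,0,0.06],
    [0,0,0.05],
    [0,0,0]
  ],
  "angular": [
    [0,0,0],
    [0,0,0],
    [0,0,0]
  ],
  "claw": [0.4,0.4,0.4]
}}

```text
clock: 19.2
position: [0.4758, -0.1771, 0.1306]
ee_rot: [3.133, -0.235, 0.001]
force: [-0.1, -0.3, -2.7]
width: 0.615
gripper_force: 20.0
```

Call:
{"fn": "arm_command", "kwargs": {
  "dp": [
    [0,0,0],
    [0,0,0],
    [0,0,0],
    [0,0,0],
    [0,0,-0.5],
    [0,0,-0.8],
    [0,0,-0.8],
    [0,0,-0.9],
    [0,0,-0.8],
    [0,0,0]
  ],
  "angular": [
    [0,0,0],
    [0,0,0],
    [0,0,0],
    [0,0,0],
    [0,0,0],
    [0,0,0],
    [0,0,0],
    [0,0,0],
    [0,0,0],
    [0,0,0]
  ],
  "claw": [0.8,0.8,0.8,0.8,0.8,0.8,0.8,0.8,0.8,0.8]
}}

```text
clock: 20.2
position: [0.4773, -0.1775, 0.2289]
ee_rot: [3.132, -0.235, 0.009]
force: [1.2, -0.8, -0.2]
width: 0.802
gripper_force: 0.0
```

Run:
```python
from h import *
to([.42,.0,.225])
d=grab('wrist','w3')
```

```text
t 20.2 p [ 0.4773 -0.1775  0.2289] yaw -98.6 tilt 0.32 F [ 1.2 -0.8 -0.2] w 0.802 q [ 0.34  0.25 -0.1   1.85  0.03  1.04 -1.5 ]
[0.42  0.    0.225] 8 x [-0.416 -0.835  0.016]
```

View pics/w3.png

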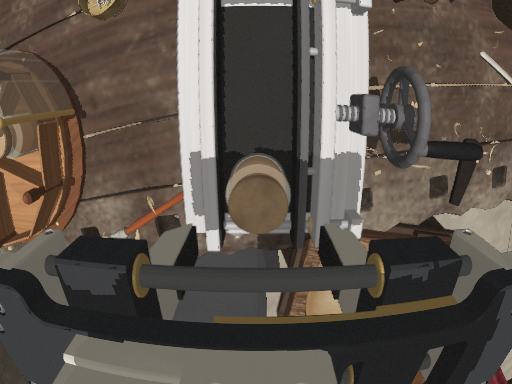

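```bash
cat >> h.py <<'E'
def rayz(d,u,v,z):
    r=d['R'].T@np.array([(u-d['K'][0,2])/d['K'][0,0],(v-d['K'][1,2])/d['K'][1,1],1]); c=-d['R'].T@d['t']; return c+r*(z-c[2])/r[2]
def topat(d,P):
    c=d['R']@np.array(P)+d['t']; return (d['K']@c)[:2]/c[2]
E
python3 - <<'E'
from h import *
d=dict(np.load('pics/top0.npz')); S=.325
for x,y in [(340,284),(188,345),(160,75),(320,115),(70,215)]:
    for z in (.1,):
        p=rayz(d,120+x*S,135+y*S,z)[:2]-AX; print(x,y,z,np.degrees(np.arctan2(p[1],p[0])).round(1),np.hypot(*p).round(3))
g=gap('top')
cv2.imwrite('pics/t3.png',cv2.resize(g['frame'][140:260,120:250,::-1],None,fx=5,fy=5,interpolation=2))
np.savez('pics/t3.npz',**g)
E
```

```text
340 284 0.1 -119.6 0.154
188 345 0.1 173.0 0.142
160 75 0.1 23.3 0.144
320 115 0.1 -48.8 0.144
70 215 0.1 95.3 0.143
top -0.02 rail 0.0551800574022169 pad -0.026704229008396578 79
top 0.06 rail 0.05481999396169993 pad -0.017471049608636758 197
```

View pics/t3.png

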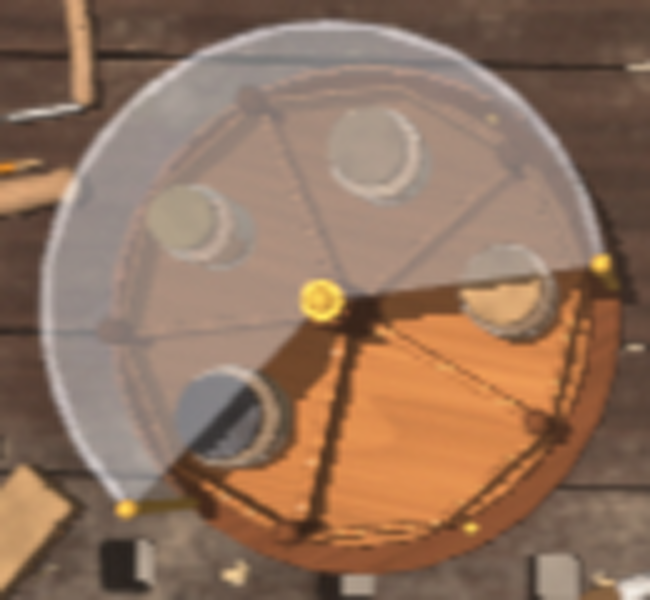

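Call:
{"fn": "arm_command", "kwargs": {
  "dp": [
    [0,0,0],
    [0,0,0],
    [0,0,0],
    [0,0,0],
    [0,0,0],
    [0,0,0]
  ],
  "angular": [
    [0,0,-0.88],
    [0,0,-0.88],
    [0,0,-0.88],
    [0,0,-0.88],
    [0,0,-0.86],
    [0,0,0]
  ],
  "claw": [0.5,0.5,0.5,0.5,0.5,0.5]
}}

```text
clock: 20.9
position: [0.4749, -0.177, 0.2244]
ee_rot: [-3.039, -0.791, 0.002]
force: [-0.0, -0.4, 0.0]
width: 0.505
gripper_force: 0.0
```

```bash
cat >> h.py <<'E'
OM=-151.2
def pol(rel,r): a=np.radians(OM+rel); return AX+r*np.array([np.cos(a),np.sin(a)])
def arc(a0,a1,n,r=.143,yaw=-61.):
    y=np.array([np.cos(np.radians(yaw)),np.sin(np.radians(yaw))]); x=np.array([-y[1],y[0]])
    P=[pol(a,r) for a in np.linspace(a0,a1,n+1)]
    print([[round(float((q-p)@x/.025),2),round(float((q-p)@y/.025),2),0] for p,q in zip(P,P[1:])])
E
python3 - <<'E'
from h import *
g=pol(30.5,.143)
to([*g,.2],[*g,.085])
arc(30.5,-35.5,9); arc(36,-36,9)
E
```

```text
t 20.9 p [ 0.4749 -0.177   0.2244] yaw -60.8 tilt 0.10 F [-0.  -0.4  0. ] w 0.505 q [ 0.42  0.26 -0.21  1.84  0.06  1.05 -0.88]
[0.497 0.114 0.2  ] 11 x [ 0.586 -0.885  0.089]
[0.497 0.114 0.085] 5 x [0.001 0.001 0.92 ]
[[-0.33, -0.65, 0], [-0.24, -0.69, 0], [-0.15, -0.72, 0], [-0.06, -0.73, 0], [0.03, -0.73, 0], [0.13, -0.72, 0], [0.22, -0.7, 0], [0.31, -0.66, 0], [0.39, -0.62, 0]]
[[-0.42, -0.68, 0], [-0.32, -0.73, 0], [-0.22, -0.77, 0], [-0.11, -0.79, 0], [0.0, -0.8, 0], [0.11, -0.79, 0], [0.22, -0.77, 0], [0.33, -0.73, 0], [0.43, -0.68, 0]]
```

Call:
{"fn": "arm_command", "kwargs": {
  "dp": [
    [0.586,-0.885,0.089],
    [0.586,-0.885,0.089],
    [0.586,-0.885,0.089],
    [0.586,-0.885,0.089],
    [0.586,-0.885,0.089],
    [0.586,-0.885,0.089],
    [0.586,-0.885,0.089],
    [0.586,-0.885,0.089],
    [0.586,-0.885,0.089],
    [0.586,-0.885,0.089]
  ],
  "angular": [
    [0,0,0],
    [0,0,0],
    [0,0,0],
    [0,0,0],
    [0,0,0],
    [0,0,0],
    [0,0,0],
    [0,0,0],
    [0,0,0],
    [0,0,0]
  ],
  "claw": [0.5,0.5,0.5,0.5,0.5,0.5,0.5,0.5,0.5,0.5]
}}

```text
clock: 21.9
position: [0.4958, 0.0884, 0.2024]
ee_rot: [3.043, 0.781, -0.002]
force: [0.9, -0.8, 0.6]
width: 0.498
gripper_force: 0.0
```

Call:
{"fn": "arm_command", "kwargs": {
  "dp": [
    [0.586,-0.885,0.089],
    [0,0,0],
    [0,0,0],
    [0,0,0.92],
    [0,0,0.92],
    [0,0,0.92],
    [0,0,0.92],
    [0,0,0.92],
    [0,0,0]
  ],
  "angular": [
    [0,0,0],
    [0,0,0],
    [0,0,0],
    [0,0,0],
    [0,0,0],
    [0,0,0],
    [0,0,0],
    [0,0,0],
    [0,0,0]
  ],
  "claw": [0.5,0.5,0.5,0.5,0.5,0.5,0.5,0.5,0.5]
}}

```text
clock: 22.8
position: [0.4962, 0.1117, 0.0832]
ee_rot: [3.042, 0.783, -0.009]
force: [-0.3, 0.1, -0.4]
width: 0.498
gripper_force: 0.0
```

Call:
{"fn": "arm_command", "kwargs": {
  "dp": [
    [0,0,0],
    [0,0,0],
    [0,0,0],
    [0,0,0],
    [0,0,0],
    [0,0,0]
  ],
  "angular": [
    [0,0,0],
    [0,0,0],
    [0,0,0],
    [0,0,0],
    [0,0,0],
    [0,0,0]
  ],
  "claw": [0.1,0.1,0.1,0.1,0.1,0.1],
  "force": 4
}}

```text
clock: 23.4
position: [0.4986, 0.1137, 0.0864]
ee_rot: [3.041, 0.788, 0.001]
force: [-0.9, -1.8, 6.3]
width: 0.181
gripper_force: 4.0
```

Run:
```python
from h import *
to(); print(arm.observe()['gripper_force'])
```

```text
t 23.4 p [0.4986 0.1137 0.0864] yaw -61.0 tilt 0.06 F [-0.9 -1.8  6.3] w 0.181 q [-0.08  0.45 -0.33  1.99  0.21  0.74 -1.6 ]
4.0010179951786995
```

Post gripped (0.181 × 92 ≈ 17 mm). Turn clockwise 66°.

Call:
{"fn": "arm_command", "kwargs": {
  "dp": [
    [-0.33,-0.65,0],
    [-0.24,-0.69,0],
    [-0.15,-0.72,0],
    [-0.06,-0.73,0],
    [0.03,-0.73,0],
    [0.13,-0.72,0],
    [0.22,-0.7,0],
    [0.31,-0.66,0],
    [0.39,-0.62,0],
    [0,0,0]
  ],
  "angular": [
    [0,0,0],
    [0,0,0],
    [0,0,0],
    [0,0,0],
    [0,0,0],
    [0,0,0],
    [0,0,0],
    [0,0,0],
    [0,0,0],
    [0,0,0]
  ],
  "claw": [0.1,0.1,0.1,0.1,0.1,0.1,0.1,0.1,0.1,0.1]
}}

```text
clock: 24.4
position: [0.4287, 0.2572, 0.0861]
ee_rot: [-3.037, -0.793, -0.002]
force: [-2.6, 2.1, 4.3]
width: 0.181
gripper_force: 4.0
```

Run:
```python
from h import *
to(); print(arm.observe()['gripper_force'])
p=arm.observe()['position'][:2]-AX; print(np.degrees(np.arctan2(p[1],p[0])),np.hypot(*p))
```

```text
t 24.4 p [0.4287 0.2572 0.0861] yaw -60.7 tilt 0.17 F [-2.6  2.1  4.3] w 0.181 q [-0.37  0.44 -0.35  2.01  0.22  0.73 -1.92]
4.002758637070656
171.86508240065402 0.14271034316174921
```

Call:
{"fn": "arm_command", "kwargs": {
  "dp": [
    [0,0,0],
    [0,0,0],
    [0,0,0],
    [0,0,-0.8],
    [0,0,-0.9],
    [0,0,-0.9],
    [0,0,-0.9],
    [0,0,-0.9],
    [0,0,-0.9],
    [0,0,0]
  ],
  "angular": [
    [0,0,0],
    [0,0,0],
    [0,0,0],
    [0,0,0],
    [0,0,0],
    [0,0,0],
    [0,0,0],
    [0,0,0],
    [0,0,0],
    [0,0,0]
  ],
  "claw": [0.4,0.4,0.4,0.4,0.4,0.4,0.4,0.4,0.4,0.4]
}}

```text
clock: 25.4
position: [0.4307, 0.254, 0.2211]
ee_rot: [-3.04, -0.786, -0.008]
force: [0.5, 0.1, 0.5]
width: 0.399
gripper_force: 0.0
```

```bash
cat >> h.py <<'E'
def jars(n='top'):
    """cork lids visible in the open: blobs at lid height"""
    d=arm.get_image(n); W=world(d); z=W[...,2]
    for lo,hi,nm,c0,rad in [(.110,.126,'carousel',AX,.15),(.155,.176,'mat',SH,.13)]:
        m=((z>lo)&(z<hi)&(np.hypot(W[...,0]-c0[0],W[...,1]-c0[1])<rad)).astype(np.uint8)
        k,l,st,ce=cv2.connectedComponentsWithStats(m)
        for i in range(1,k):
            if st[i,4]>25:
                P=W[l==i]; c=(P.min(0)+P.max(0))/2; e=P.max(0)-P.min(0); r=c[:2]-c0
                print(n,nm,st[i,4],ce[i].round(),'c',c.round(4),'mean',P.mean(0).round(4),'ext',e.round(3),'rel', (r@EX,r@EY) if nm=='mat' else (np.degrees(np.arctan2(r[1],r[0]))-OM,np.hypot(*r)))
    return d
E
python3 - <<'E'
from h import *
np.set_printoptions(precision=4,suppress=True)
jars('top'); jars('scene')
E
```

```text
top carousel 77 [219. 198.] c [0.5827 0.1398 0.1187] mean [0.5825 0.1386 0.1194] ext [0.02  0.044 0.009] rel (np.float64(68.6537040681861), np.float64(0.09806840087986222))
top carousel 182 [203. 230.] c [0.4818 0.1857 0.1193] mean [0.4832 0.1849 0.1189] ext [0.046 0.044 0.012] rel (np.float64(1.3950826824030855), np.float64(0.10203483881709659))
top mat 221 [324. 236.] c [ 0.4751 -0.177   0.1657] mean [ 0.4755 -0.1774  0.1668] ext [0.047 0.046 0.016] rel (np.float64(-0.0692363442540356), np.float64(0.018656910838998498))
scene carousel 101 [220. 204.] c [0.5918 0.137  0.1163] mean [0.5856 0.1358 0.118 ] ext [0.045 0.037 0.012] rel (np.float64(73.48168549894385), np.float64(0.10230784415520157))
scene carousel 209 [221. 232.] c [0.481  0.1879 0.1165] mean [0.4775 0.1888 0.1182] ext [0.048 0.047 0.013] rel (np.float64(0.08646255784387336), np.float64(0.10167178051114209))
scene mat 161 [330. 178.] c [ 0.4731 -0.1758  0.163 ] mean [ 0.4695 -0.1732  0.1655] ext [0.051 0.05  0.016] rel (np.float64(-0.07137414569082157), np.float64(0.019534301417101246))
```

Run:
```python
from h import *
g=[.481,.1868]
to([*g,.21],[*g,.08])
```

```text
t 25.5 p [0.4295 0.253  0.2184] yaw -61.0 tilt 0.05 F [ 0.9 -0.   0.2] w 0.402 q [-0.32  0.27 -0.39  1.86  0.12  1.03 -1.83]
[0.481  0.1868 0.21  ] 4 x [0.129 0.829 0.084]
[0.481  0.1868 0.08  ] 6 x [-0.001 -0.     0.867]
```

Call:
{"fn": "arm_command", "kwargs": {
  "dp": [
    [0.129,0.829,0.084],
    [0.129,0.829,0.084],
    [0.129,0.829,0.084],
    [0.129,0.829,0.084],
    [0,0,0],
    [0,0,0],
    [0,0,0],
    [0,0,0]
  ],
  "angular": [
    [0,0,0],
    [0,0,0],
    [0,0,0],
    [0,0,0],
    [0,0,0],
    [0,0,0],
    [0,0,0],
    [0,0,0]
  ],
  "claw": [0.85,0.85,0.85,0.85,0.85,0.85,0.85,0.85]
}}

```text
clock: 26.3
position: [0.4801, 0.1881, 0.2097]
ee_rot: [-3.04, -0.79, 0.001]
force: [0.4, -1.0, 0.1]
width: 0.849
gripper_force: 0.0
```

Call:
{"fn": "arm_command", "kwargs": {
  "dp": [
    [0,0,0.867],
    [0,0,0.867],
    [0,0,0.867],
    [0,0,0.867],
    [0,0,0.867],
    [0,0,0.867],
    [0,0,0]
  ],
  "angular": [
    [0,0,0],
    [0,0,0],
    [0,0,0],
    [0,0,0],
    [0,0,0],
    [0,0,0],
    [0,0,0]
  ],
  "claw": [0.85,0.85,0.85,0.85,0.85,0.85,0.85]
}}

```text
clock: 27.0
position: [0.4788, 0.1871, 0.0776]
ee_rot: [3.04, 0.79, -0.007]
force: [-0.4, -0.9, 0.3]
width: 0.85
gripper_force: 0.0
```

Call:
{"fn": "arm_command", "kwargs": {
  "dp": [
    [0,0,0],
    [0,0,0],
    [0,0,0],
    [0,0,0],
    [0,0,0],
    [0,0,0]
  ],
  "angular": [
    [0,0,0],
    [0,0,0],
    [0,0,0],
    [0,0,0],
    [0,0,0],
    [0,0,0]
  ],
  "claw": [0.4,0.4,0.4,0.4,0.4,0.4],
  "force": 20
}}

```text
clock: 27.6
position: [0.4815, 0.1877, 0.0809]
ee_rot: [-3.041, -0.788, -0.003]
force: [-0.3, -0.3, 7.9]
width: 0.617
gripper_force: 20.0
```

Call:
{"fn": "arm_command", "kwargs": {
  "dp": [
    [0,0,-0.5],
    [0,0,-0.9],
    [0,0,-0.9],
    [0,0,-0.9],
    [0,0,-0.9],
    [0,0,-0.9],
    [0,0,-0.9],
    [0,0,0]
  ],
  "angular": [
    [0,0,0],
    [0,0,0],
    [0,0,0],
    [0,0,0],
    [0,0,0],
    [0,0,0],
    [0,0,0],
    [0,0,0]
  ],
  "claw": [0.4,0.4,0.4,0.4,0.4,0.4,0.4,0.4]
}}

```text
clock: 28.4
position: [0.4819, 0.1881, 0.2306]
ee_rot: [-3.04, -0.788, -0.008]
force: [0.2, 0.9, -3.0]
width: 0.617
gripper_force: 20.0
```

Call:
{"fn": "arm_command", "kwargs": {
  "dp": [
    [0,0,0],
    [0,0,0],
    [0,0,0],
    [0,0,0],
    [0,0,0],
    [0,0,0]
  ],
  "angular": [
    [0,0,0.88],
    [0,0,0.88],
    [0,0,0.88],
    [0,0,0.88],
    [0,0,0.86],
    [0,0,0]
  ],
  "claw": [0.4,0.4,0.4,0.4,0.4,0.4]
}}

```text
clock: 29.0
position: [0.48, 0.187, 0.2264]
ee_rot: [3.132, -0.238, -0.002]
force: [-1.1, -0.7, -2.8]
width: 0.618
gripper_force: 20.0
```

Run:
```python
from h import *
g=SH+.0*EX+.018*EY
to([*g,.225],[*g,.132])
```

```text
t 29.0 p [0.48   0.187  0.2264] yaw -98.7 tilt 0.10 F [-1.1 -0.7 -2.8] w 0.618 q [-0.29  0.27 -0.24  1.82  0.07  1.06 -2.27]
[ 0.5435 -0.1878  0.225 ] 16 x [0.298 0.902 0.004]
[ 0.5435 -0.1878  0.132 ] 4 x [ 0.001 -0.001  0.93 ]
```

Call:
{"fn": "arm_command", "kwargs": {
  "dp": [
    [0.298,0.902,0.004],
    [0.298,0.902,0.004],
    [0.298,0.902,0.004],
    [0.298,0.902,0.004],
    [0.298,0.902,0.004],
    [0.298,0.902,0.004],
    [0.298,0.902,0.004],
    [0.298,0.902,0.004]
  ],
  "angular": [
    [0,0,0],
    [0,0,0],
    [0,0,0],
    [0,0,0],
    [0,0,0],
    [0,0,0],
    [0,0,0],
    [0,0,0]
  ],
  "claw": [0.4,0.4,0.4,0.4,0.4,0.4,0.4,0.4]
}}

```text
clock: 29.8
position: [0.5123, -0.001, 0.2259]
ee_rot: [3.133, -0.228, -0.002]
force: [-0.2, 0.3, -3.6]
width: 0.62
gripper_force: 20.0
```

Run:
```python
from h import *
g=SH+.0*EX+.018*EY
np.set_printoptions(precision=4,suppress=True)
to([*g,.225]); jars('top')
```

```text
t 29.8 p [ 0.5123 -0.001   0.2259] yaw -98.3 tilt 0.06 F [-0.2  0.3 -3.6] w 0.620 q [ 0.01  0.26 -0.14  1.83  0.04  1.05 -1.86]
[ 0.5435 -0.1878  0.225 ] 8 x [0.29  0.902 0.004]
top carousel 80 [219. 198.] c [0.5814 0.1399 0.1188] mean [0.5822 0.1385 0.1191] ext [0.022 0.043 0.01 ] rel (np.float64(67.91959907722334), np.float64(0.09780367135175858))
top mat 221 [324. 236.] c [ 0.4752 -0.1772  0.1653] mean [ 0.4754 -0.1774  0.167 ] ext [0.047 0.046 0.018] rel (np.float64(-0.06915612030905656), np.float64(0.018426475444173303))
```

Jar 1 is unmoved. Continue and lower.

Call:
{"fn": "arm_command", "kwargs": {
  "dp": [
    [0.29,0.902,0.004],
    [0.29,0.902,0.004],
    [0.29,0.902,0.004],
    [0.29,0.902,0.004],
    [0.29,0.902,0.004],
    [0.29,0.902,0.004],
    [0.29,0.902,0.004],
    [0.29,0.902,0.004],
    [0,0,0],
    [0,0,0]
  ],
  "angular": [
    [0,0,0],
    [0,0,0],
    [0,0,0],
    [0,0,0],
    [0,0,0],
    [0,0,0],
    [0,0,0],
    [0,0,0],
    [0,0,0],
    [0,0,0]
  ],
  "claw": [0.4,0.4,0.4,0.4,0.4,0.4,0.4,0.4,0.4,0.4]
}}

```text
clock: 30.85
position: [0.5427, -0.1871, 0.225]
ee_rot: [-3.132, 0.232, 0.002]
force: [-0.1, 1.1, -2.7]
width: 0.616
gripper_force: 20.0
```

Call:
{"fn": "arm_command", "kwargs": {
  "dp": [
    [0,0,0.8],
    [0,0,0.8],
    [0,0,0.8],
    [0,0,0.6],
    [0,0,0.4],
    [0,0,0.3],
    [0,0,0.05],
    [0,0,0]
  ],
  "angular": [
    [0,0,0],
    [0,0,0],
    [0,0,0],
    [0,0,0],
    [0,0,0],
    [0,0,0],
    [0,0,0],
    [0,0,0]
  ],
  "claw": [0.4,0.4,0.4,0.4,0.4,0.4,0.4,0.4]
}}

```text
clock: 31.65
position: [0.5434, -0.1868, 0.1322]
ee_rot: [-3.133, 0.234, -0.001]
force: [-0.2, 0.8, -2.1]
width: 0.62
gripper_force: 20.0
```

Run:
```python
from h import *
g=SH+.0*EX+.018*EY
to([*g,.13])
```

```text
t 31.6 p [ 0.5434 -0.1868  0.1322] yaw -98.5 tilt 0.02 F [-0.2  0.8 -2.1] w 0.620 q [ 0.27  0.45 -0.05  1.81  0.03  0.88 -1.51]
[ 0.5435 -0.1878  0.13  ] 1 x [0.008 0.04  0.09 ]
```

Lower the last 2–3 mm, release, rise, and turn the wrist back.

Call:
{"fn": "arm_command", "kwargs": {
  "dp": [
    [0,0,0.06],
    [0,0,0.05],
    [0,0,0]
  ],
  "angular": [
    [0,0,0],
    [0,0,0],
    [0,0,0]
  ],
  "claw": [0.4,0.4,0.4]
}}

```text
clock: 31.95
position: [0.5433, -0.1871, 0.1294]
ee_rot: [3.133, -0.235, 0.001]
force: [0.4, -0.1, -3.8]
width: 0.619
gripper_force: 20.0
```

Call:
{"fn": "arm_command", "kwargs": {
  "dp": [
    [0,0,0],
    [0,0,0],
    [0,0,0],
    [0,0,0],
    [0,0,-0.5],
    [0,0,-0.8],
    [0,0,-0.8],
    [0,0,-0.9],
    [0,0,-0.8],
    [0,0,0]
  ],
  "angular": [
    [0,0,0],
    [0,0,0],
    [0,0,0],
    [0,0,0],
    [0,0,0],
    [0,0,0],
    [0,0,0],
    [0,0,0],
    [0,0,0],
    [0,0,0]
  ],
  "claw": [0.8,0.8,0.8,0.8,0.8,0.8,0.8,0.8,0.8,0.8]
}}

```text
clock: 32.95
position: [0.545, -0.1874, 0.2282]
ee_rot: [3.132, -0.235, 0.009]
force: [0.5, -0.1, 0.0]
width: 0.799
gripper_force: 0.0
```

Call:
{"fn": "arm_command", "kwargs": {
  "dp": [
    [0,0,0],
    [0,0,0],
    [0,0,0],
    [0,0,0],
    [0,0,0],
    [0,0,0]
  ],
  "angular": [
    [0,0,-0.88],
    [0,0,-0.88],
    [0,0,-0.88],
    [0,0,-0.88],
    [0,0,-0.86],
    [0,0,0]
  ],
  "claw": [0.5,0.5,0.5,0.5,0.5,0.5]
}}

```text
clock: 33.55
position: [0.543, -0.187, 0.2241]
ee_rot: [-3.04, -0.791, 0.0]
force: [0.3, 1.0, 0.4]
width: 0.504
gripper_force: 0.0
```

Run:
```python
from h import *
# post now: previous -120.7-66.5+72 -> rel
g=pol(-187.4+72-OM,.143); print(-187.4+72-OM)
to([*g,.2],[*g,.085])
arc(35.8,-36.2,9)
```

```text
35.79999999999998
t 33.5 p [ 0.543  -0.187   0.2241] yaw -60.8 tilt 0.02 F [0.3 1.  0.4] w 0.504 q [ 0.37  0.37 -0.18  1.69  0.07  1.09 -0.89]
[0.5087 0.1078 0.2   ] 12 x [ 0.379 -0.914  0.081]
[0.5087 0.1078 0.085 ] 5 x [0.   0.   0.92]
[[-0.42, -0.68, 0], [-0.32, -0.73, 0], [-0.21, -0.77, 0], [-0.11, -0.79, 0], [0.01, -0.8, 0], [0.12, -0.79, 0], [0.23, -0.77, 0], [0.33, -0.73, 0], [0.43, -0.67, 0]]
```

Call:
{"fn": "arm_command", "kwargs": {
  "dp": [
    [0.379,-0.914,0.081],
    [0.379,-0.914,0.081],
    [0.379,-0.914,0.081],
    [0.379,-0.914,0.081],
    [0.379,-0.914,0.081],
    [0.379,-0.914,0.081],
    [0.379,-0.914,0.081],
    [0.379,-0.914,0.081],
    [0.379,-0.914,0.081],
    [0.379,-0.914,0.081]
  ],
  "angular": [
    [0,0,0],
    [0,0,0],
    [0,0,0],
    [0,0,0],
    [0,0,0],
    [0,0,0],
    [0,0,0],
    [0,0,0],
    [0,0,0],
    [0,0,0]
  ],
  "claw": [0.5,0.5,0.5,0.5,0.5,0.5,0.5,0.5,0.5,0.5]
}}

```text
clock: 34.55
position: [0.5147, 0.0597, 0.2039]
ee_rot: [3.043, 0.781, -0.0]
force: [-0.1, 0.7, -0.7]
width: 0.498
gripper_force: 0.0
```

Call:
{"fn": "arm_command", "kwargs": {
  "dp": [
    [0.379,-0.914,0.081],
    [0.379,-0.914,0.081],
    [0,0,0],
    [0,0,0],
    [0,0,0.92],
    [0,0,0.92],
    [0,0,0.92],
    [0,0,0.92],
    [0,0,0.92],
    [0,0,0]
  ],
  "angular": [
    [0,0,0],
    [0,0,0],
    [0,0,0],
    [0,0,0],
    [0,0,0],
    [0,0,0],
    [0,0,0],
    [0,0,0],
    [0,0,0],
    [0,0,0]
  ],
  "claw": [0.5,0.5,0.5,0.5,0.5,0.5,0.5,0.5,0.5,0.5]
}}

```text
clock: 35.55
position: [0.5078, 0.1057, 0.0825]
ee_rot: [3.042, 0.783, -0.008]
force: [0.4, -0.2, -0.5]
width: 0.499
gripper_force: 0.0
```

Call:
{"fn": "arm_command", "kwargs": {
  "dp": [
    [0,0,0],
    [0,0,0],
    [0,0,0],
    [0,0,0],
    [0,0,0],
    [0,0,0]
  ],
  "angular": [
    [0,0,0],
    [0,0,0],
    [0,0,0],
    [0,0,0],
    [0,0,0],
    [0,0,0]
  ],
  "claw": [0.1,0.1,0.1,0.1,0.1,0.1],
  "force": 4
}}

```text
clock: 36.15
position: [0.5099, 0.108, 0.0856]
ee_rot: [3.041, 0.788, 0.002]
force: [-1.2, -1.9, 6.8]
width: 0.177
gripper_force: 4.0
```

Run:
```python
from h import *
np.set_printoptions(precision=4,suppress=True)
to(); print(arm.observe()['gripper_force']); jars()
```

```text
t 36.1 p [0.5099 0.108  0.0856] yaw -60.9 tilt 0.07 F [-1.2 -1.9  6.8] w 0.177 q [-0.1   0.46 -0.28  1.97  0.18  0.74 -1.55]
4.000872150063515
top mat 218 [328. 213.] c [ 0.5439 -0.1872  0.1646] mean [ 0.5438 -0.1875  0.1668] ext [0.044 0.046 0.018] rel (np.float64(0.00028826669822548987), np.float64(0.018666968425731886))
top mat 220 [324. 236.] c [ 0.4751 -0.1769  0.1647] mean [ 0.4755 -0.1772  0.1669] ext [0.047 0.046 0.016] rel (np.float64(-0.06926408970470757), np.float64(0.01869762487029162))
```

Call:
{"fn": "arm_command", "kwargs": {
  "dp": [
    [-0.42,-0.68,0],
    [-0.32,-0.73,0],
    [-0.21,-0.77,0],
    [-0.11,-0.79,0],
    [0.01,-0.8,0],
    [0.12,-0.79,0],
    [0.23,-0.77,0],
    [0.33,-0.73,0],
    [0.43,-0.67,0],
    [0,0,0]
  ],
  "angular": [
    [0,0,0],
    [0,0,0],
    [0,0,0],
    [0,0,0],
    [0,0,0],
    [0,0,0],
    [0,0,0],
    [0,0,0],
    [0,0,0],
    [0,0,0]
  ],
  "claw": [0.1,0.1,0.1,0.1,0.1,0.1,0.1,0.1,0.1,0.1]
}}

```text
clock: 37.2
position: [0.4285, 0.2594, 0.0852]
ee_rot: [-3.037, -0.793, -0.002]
force: [-2.6, 0.6, 4.6]
width: 0.181
gripper_force: 4.0
```

Call:
{"fn": "arm_command", "kwargs": {
  "dp": [
    [0,0,0],
    [0,0,0],
    [0,0,0],
    [0,0,-0.8],
    [0,0,-0.9],
    [0,0,-0.9],
    [0,0,-0.9],
    [0,0,-0.9],
    [0,0,-0.9],
    [0,0,0]
  ],
  "angular": [
    [0,0,0],
    [0,0,0],
    [0,0,0],
    [0,0,0],
    [0,0,0],
    [0,0,0],
    [0,0,0],
    [0,0,0],
    [0,0,0],
    [0,0,0]
  ],
  "claw": [0.4,0.4,0.4,0.4,0.4,0.4,0.4,0.4,0.4,0.4]
}}

```text
clock: 38.2
position: [0.4305, 0.2561, 0.2203]
ee_rot: [-3.04, -0.786, -0.008]
force: [-0.2, 0.6, 0.5]
width: 0.405
gripper_force: 0.0
```

Run:
```python
from h import *
np.set_printoptions(precision=4,suppress=True)
jars('top'); d=jars('scene'); cv2.imwrite('pics/s4.png',cv2.resize(d['frame'][100:300,100:400,::-1],None,fx=2.6,fy=2.6,interpolation=2))
g=pol(0,.1025); to([*g,.21])
```

```text
top carousel 189 [202. 229.] c [0.4847 0.1877 0.1174] mean [0.4854 0.1872 0.1188] ext [0.046 0.046 0.014] rel (np.float64(1.2291787465615869), np.float64(0.09847621383038688))
top mat 219 [328. 213.] c [ 0.544  -0.187   0.1652] mean [ 0.5438 -0.1873  0.1668] ext [0.044 0.047 0.019] rel (np.float64(0.00037910843250376584), np.float64(0.018846839308328506))
top mat 221 [324. 236.] c [ 0.4751 -0.1769  0.1648] mean [ 0.4756 -0.1773  0.1667] ext [0.047 0.046 0.014] rel (np.float64(-0.06925767801795317), np.float64(0.018733433179072334))
scene carousel 61 [221. 207.] c [0.5762 0.1344 0.1181] mean [0.5753 0.1387 0.1169] ext [0.019 0.036 0.016] rel (np.float64(64.66663008060394), np.float64(0.10279178216374513))
scene carousel 214 [220. 232.] c [0.4829 0.1901 0.1158] mean [0.4796 0.1907 0.1178] ext [0.049 0.047 0.011] rel (np.float64(-0.5043728939886876), np.float64(0.09897607260565236))
scene mat 143 [318. 167.] c [ 0.542  -0.1848  0.163 ] mean [ 0.5379 -0.1839  0.1654] ext [0.046 0.049 0.016] rel (np.float64(-0.001949252357680002), np.float64(0.020774592594805692))
scene mat 164 [330. 178.] c [ 0.474  -0.1767  0.1625] mean [ 0.4697 -0.1732  0.1651] ext [0.05  0.05  0.015] rel (np.float64(-0.07034886440392277), np.float64(0.01870729471463926))
t 38.3 p [0.4293 0.2552 0.2175] yaw -61.0 tilt 0.05 F [ 0.  -0.7 -0.4] w 0.400 q [-0.37  0.27 -0.34  1.86  0.1   1.03 -1.81]
[0.4802 0.1876 0.21  ] 4 x [0.118 0.838 0.076]
```

View pics/s4.png

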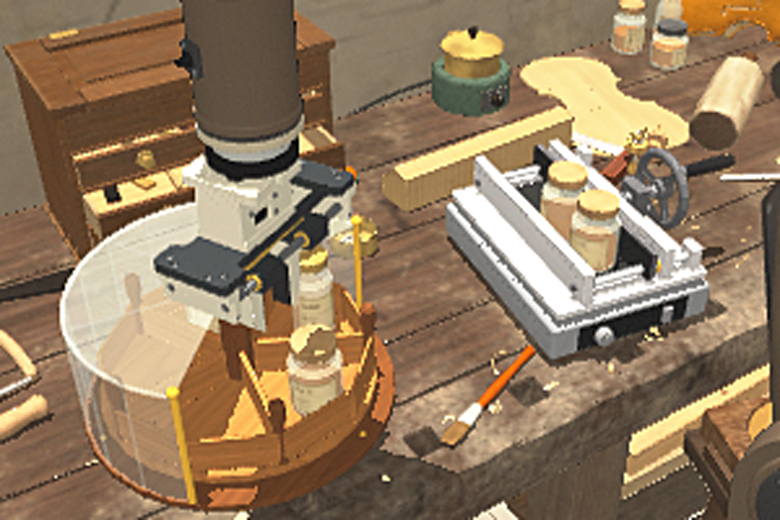

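Run:
```python
from h import *
g=[.4838,.1887]; to([*g,.215],[*g,.081])
```

```text
t 38.3 p [0.4293 0.2552 0.2175] yaw -61.0 tilt 0.05 F [ 0.  -0.7 -0.4] w 0.400 q [-0.37  0.27 -0.34  1.86  0.1   1.03 -1.81]
[0.4838 0.1887 0.215 ] 4 x [0.155 0.846 0.026]
[0.4838 0.1887 0.081 ] 6 x [-0.001 -0.     0.893]
```

Call:
{"fn": "arm_command", "kwargs": {
  "dp": [
    [0.155,0.846,0.026],
    [0.155,0.846,0.026],
    [0.155,0.846,0.026],
    [0.155,0.846,0.026],
    [0,0,0],
    [0,0,0],
    [0,0,0],
    [0,0,0]
  ],
  "angular": [
    [0,0,0],
    [0,0,0],
    [0,0,0],
    [0,0,0],
    [0,0,0],
    [0,0,0],
    [0,0,0],
    [0,0,0]
  ],
  "claw": [0.85,0.85,0.85,0.85,0.85,0.85,0.85,0.85]
}}

```text
clock: 39.1
position: [0.483, 0.1901, 0.2146]
ee_rot: [-3.04, -0.79, 0.001]
force: [0.1, -0.7, 0.1]
width: 0.851
gripper_force: 0.0
```

Call:
{"fn": "arm_command", "kwargs": {
  "dp": [
    [0,0,0.893],
    [0,0,0.893],
    [0,0,0.893],
    [0,0,0.893],
    [0,0,0.893],
    [0,0,0.893],
    [0,0,0]
  ],
  "angular": [
    [0,0,0],
    [0,0,0],
    [0,0,0],
    [0,0,0],
    [0,0,0],
    [0,0,0],
    [0,0,0]
  ],
  "claw": [0.85,0.85,0.85,0.85,0.85,0.85,0.85]
}}

```text
clock: 39.8
position: [0.4815, 0.189, 0.0785]
ee_rot: [3.04, 0.79, -0.008]
force: [0.6, 0.1, -0.1]
width: 0.851
gripper_force: 0.0
```

Call:
{"fn": "arm_command", "kwargs": {
  "dp": [
    [0,0,0],
    [0,0,0],
    [0,0,0],
    [0,0,0],
    [0,0,0],
    [0,0,0]
  ],
  "angular": [
    [0,0,0],
    [0,0,0],
    [0,0,0],
    [0,0,0],
    [0,0,0],
    [0,0,0]
  ],
  "claw": [0.4,0.4,0.4,0.4,0.4,0.4],
  "force": 20
}}

```text
clock: 40.4
position: [0.4843, 0.1897, 0.082]
ee_rot: [-3.041, -0.788, -0.003]
force: [-1.6, -0.1, 5.8]
width: 0.613
gripper_force: 20.0
```

Call:
{"fn": "arm_command", "kwargs": {
  "dp": [
    [0,0,-0.5],
    [0,0,-0.9],
    [0,0,-0.9],
    [0,0,-0.9],
    [0,0,-0.9],
    [0,0,-0.9],
    [0,0,-0.9],
    [0,0,0]
  ],
  "angular": [
    [0,0,0],
    [0,0,0],
    [0,0,0],
    [0,0,0],
    [0,0,0],
    [0,0,0],
    [0,0,0],
    [0,0,0]
  ],
  "claw": [0.4,0.4,0.4,0.4,0.4,0.4,0.4,0.4]
}}

```text
clock: 41.2
position: [0.4849, 0.19, 0.2317]
ee_rot: [-3.04, -0.788, -0.008]
force: [0.7, -0.5, -3.8]
width: 0.617
gripper_force: 20.0
```

Call:
{"fn": "arm_command", "kwargs": {
  "dp": [
    [0,0,0],
    [0,0,0],
    [0,0,0],
    [0,0,0],
    [0,0,0],
    [0,0,0]
  ],
  "angular": [
    [0,0,0.88],
    [0,0,0.88],
    [0,0,0.88],
    [0,0,0.88],
    [0,0,0.86],
    [0,0,0]
  ],
  "claw": [0.4,0.4,0.4,0.4,0.4,0.4]
}}

```text
clock: 41.8
position: [0.4829, 0.1889, 0.2275]
ee_rot: [3.132, -0.238, -0.002]
force: [-0.6, 0.2, -3.3]
width: 0.611
gripper_force: 20.0
```

Run:
```python
from h import *
g=SH+.07*EX+.018*EY
to([*g,.225],[*g,.132])
```

```text
t 41.8 p [0.4829 0.1889 0.2275] yaw -98.7 tilt 0.10 F [-0.6  0.2 -3.3] w 0.611 q [-0.33  0.27 -0.18  1.82  0.06  1.06 -2.26]
[ 0.6127 -0.1981  0.225 ] 16 x [0.467 0.907 0.007]
[ 0.6127 -0.1981  0.132 ] 4 x [ 0.001 -0.001  0.93 ]
```

Call:
{"fn": "arm_command", "kwargs": {
  "dp": [
    [0.467,0.907,0.007],
    [0.467,0.907,0.007],
    [0.467,0.907,0.007],
    [0.467,0.907,0.007],
    [0.467,0.907,0.007],
    [0.467,0.907,0.007],
    [0.467,0.907,0.007],
    [0.467,0.907,0.007]
  ],
  "angular": [
    [0,0,0],
    [0,0,0],
    [0,0,0],
    [0,0,0],
    [0,0,0],
    [0,0,0],
    [0,0,0],
    [0,0,0]
  ],
  "claw": [0.4,0.4,0.4,0.4,0.4,0.4,0.4,0.4]
}}

```text
clock: 42.6
position: [0.5486, -0.0051, 0.2263]
ee_rot: [3.133, -0.228, -0.002]
force: [0.4, 0.1, -3.5]
width: 0.612
gripper_force: 20.0
```

Run:
```python
from h import *
g=SH+.07*EX+.018*EY
np.set_printoptions(precision=4,suppress=True)
to([*g,.225]); jars('top')
```

```text
t 42.6 p [ 0.5486 -0.0051  0.2263] yaw -98.3 tilt 0.07 F [ 0.4  0.1 -3.5] w 0.612 q [-0.03  0.32 -0.08  1.75  0.03  1.07 -1.83]
[ 0.6127 -0.1981  0.225 ] 8 x [0.457 0.909 0.006]
top mat 219 [328. 213.] c [ 0.544  -0.1872  0.1663] mean [ 0.5438 -0.1874  0.1669] ext [0.044 0.047 0.017] rel (np.float64(0.00037645067749360263), np.float64(0.018681055673076586))
top mat 221 [324. 236.] c [ 0.4751 -0.1772  0.1641] mean [ 0.4756 -0.1773  0.1667] ext [0.047 0.046 0.018] rel (np.float64(-0.06917220402997934), np.float64(0.018419956315155143))
```

Call:
{"fn": "arm_command", "kwargs": {
  "dp": [
    [0.457,0.909,0.006],
    [0.457,0.909,0.006],
    [0.457,0.909,0.006],
    [0.457,0.909,0.006],
    [0.457,0.909,0.006],
    [0.457,0.909,0.006],
    [0.457,0.909,0.006],
    [0.457,0.909,0.006],
    [0,0,0],
    [0,0,0]
  ],
  "angular": [
    [0,0,0],
    [0,0,0],
    [0,0,0],
    [0,0,0],
    [0,0,0],
    [0,0,0],
    [0,0,0],
    [0,0,0],
    [0,0,0],
    [0,0,0]
  ],
  "claw": [0.4,0.4,0.4,0.4,0.4,0.4,0.4,0.4,0.4,0.4]
}}

```text
clock: 43.65
position: [0.6116, -0.1977, 0.2248]
ee_rot: [-3.133, 0.233, 0.003]
force: [-0.4, 0.5, -3.0]
width: 0.611
gripper_force: 20.0
```

Call:
{"fn": "arm_command", "kwargs": {
  "dp": [
    [0,0,0.8],
    [0,0,0.8],
    [0,0,0.8],
    [0,0,0.6],
    [0,0,0.4],
    [0,0,0.3],
    [0,0,0.08],
    [0,0,0]
  ],
  "angular": [
    [0,0,0],
    [0,0,0],
    [0,0,0],
    [0,0,0],
    [0,0,0],
    [0,0,0],
    [0,0,0],
    [0,0,0]
  ],
  "claw": [0.4,0.4,0.4,0.4,0.4,0.4,0.4,0.4]
}}

```text
clock: 44.45
position: [0.6123, -0.1972, 0.1315]
ee_rot: [-3.133, 0.234, -0.0]
force: [-0.3, 0.0, -2.0]
width: 0.617
gripper_force: 20.0
```

Run:
```python
from h import *
g=SH+.07*EX+.018*EY
to([*g,.13])
```

```text
t 44.5 p [ 0.6123 -0.1972  0.1315] yaw -98.5 tilt 0.01 F [-0.3  0.  -2. ] w 0.617 q [ 0.24  0.55 -0.01  1.63  0.01  0.96 -1.5 ]
[ 0.6127 -0.1981  0.13  ] 1 x [0.022 0.034 0.059]
```

Call:
{"fn": "arm_command", "kwargs": {
  "dp": [
    [0,0,0.06],
    [0,0,0.02],
    [0,0,0]
  ],
  "angular": [
    [0,0,0],
    [0,0,0],
    [0,0,0]
  ],
  "claw": [0.4,0.4,0.4]
}}

```text
clock: 44.75
position: [0.6127, -0.1975, 0.1301]
ee_rot: [3.133, -0.235, 0.002]
force: [-0.1, 0.9, 0.9]
width: 0.616
gripper_force: 20.0
```

Call:
{"fn": "arm_command", "kwargs": {
  "dp": [
    [0,0,0],
    [0,0,0],
    [0,0,0],
    [0,0,0],
    [0,0,-0.5],
    [0,0,-0.8],
    [0,0,-0.8],
    [0,0,-0.9],
    [0,0,-0.9],
    [0,0,-0.3]
  ],
  "angular": [
    [0,0,0],
    [0,0,0],
    [0,0,0],
    [0,0,0],
    [0,0,0],
    [0,0,0],
    [0,0,0],
    [0,0,0],
    [0,0,0],
    [0,0,0]
  ],
  "claw": [0.8,0.8,0.8,0.8,0.8,0.8,0.8,0.8,0.8,0.8]
}}

```text
clock: 45.75
position: [0.6134, -0.1978, 0.2378]
ee_rot: [3.132, -0.235, 0.007]
force: [0.2, -0.6, -0.4]
width: 0.804
gripper_force: 0.0
```

Call:
{"fn": "arm_command", "kwargs": {
  "dp": [
    [0,0,0],
    [0,0,0],
    [0,0,0],
    [0,0,0],
    [0,0,0],
    [0,0,0],
    [0,0,0],
    [0,0,0],
    [0,0,0],
    [0,0,0]
  ],
  "angular": [
    [0,0,-1],
    [0,0,-1],
    [0,0,-1],
    [0,0,-1],
    [0,0,-1],
    [0,0,-1],
    [0,0,-1],
    [0,0,-1],
    [0,0,-1],
    [0,0,-1]
  ],
  "claw": [0.7,0.7,0.7,0.7,0.7,0.7,0.7,0.7,0.7,0.7]
}}

```text
clock: 46.75
position: [0.6119, -0.1974, 0.234]
ee_rot: [-2.446, -1.971, 0.001]
force: [0.9, -0.1, 0.3]
width: 0.703
gripper_force: 0.0
```

Call:
{"fn": "arm_command", "kwargs": {
  "dp": [
    [0,0,0],
    [0,0,0]
  ],
  "angular": [
    [0,0,-0.47],
    [0,0,0]
  ],
  "claw": [0.7,0.7]
}}

```text
clock: 46.95
position: [0.6119, -0.1976, 0.2339]
ee_rot: [-2.381, -2.049, 0.0]
force: [1.2, 0.6, -0.3]
width: 0.7
gripper_force: 0.0
```

Run:
```python
from h import *
np.set_printoptions(precision=4,suppress=True)
jars('top'); gap('top'); jars('scene')
to([.4890,-.3930,.235],[.489,-.393,.1215])
```

```text
top mat 53 [327. 188.] c [ 0.6161 -0.1819  0.1645] mean [ 0.6152 -0.182   0.1663] ext [0.036 0.015 0.017] rel (np.float64(0.070967026599082), np.float64(0.034571329834301334))
top mat 61 [324. 214.] c [ 0.5422 -0.183   0.1648] mean [ 0.5386 -0.1758  0.1668] ext [0.041 0.038 0.016] rel (np.float64(-0.0019513671039951533), np.float64(0.02261027995604758))
top mat 222 [324. 236.] c [ 0.4751 -0.1765  0.1673] mean [ 0.4755 -0.1773  0.1669] ext [0.047 0.046 0.015] rel (np.float64(-0.06932312656251852), np.float64(0.01907561795064271))
top -0.1 rail 0.03236017588112707 pad -0.017500159482731772 210
top -0.02 rail 0.03958828118493238 pad -0.017587604597365056 98
top 0.06 rail 0.04335426828190028 pad None 77
scene carousel 67 [219. 207.] c [0.5846 0.137  0.1182] mean [0.5787 0.1423 0.1168] ext [0.032 0.042 0.015] rel (np.float64(69.5062454336959), np.float64(0.10103497917011443))
scene carousel 50 [189. 222.] c [0.563  0.2413 0.1182] mean [0.5599 0.2435 0.1183] ext [0.017 0.026 0.016] rel (np.float64(299.2822144568638), np.float64(0.008200153313168687))
scene mat 133 [307. 157.] c [ 0.611  -0.1983  0.1628] mean [ 0.6067 -0.1941  0.1652] ext [0.048 0.053 0.015] rel (np.float64(0.0683363945352822), np.float64(0.01752626746398993))
scene mat 145 [318. 167.] c [ 0.5418 -0.1857  0.1632] mean [ 0.5374 -0.1835  0.1656] ext [0.048 0.048 0.016] rel (np.float64(-0.001992253660095214), np.float64(0.01985626822243667))
scene mat 161 [330. 178.] c [ 0.4728 -0.1761  0.1627] mean [ 0.4697 -0.1727  0.1655] ext [0.05  0.048 0.015] rel (np.float64(-0.07167736836525342), np.float64(0.019178075289424522))
t 47.1 p [ 0.6121 -0.1975  0.2341] yaw -8.7 tilt 0.01 F [-0.3 -0.1 -0.2] w 0.704 q [ 0.46  0.49 -0.36  1.49  0.18  1.2  -0.07]
[ 0.489 -0.393  0.235] 9 x [-0.942 -0.409 -0.004]
[ 0.489  -0.393   0.1215] 5 x [0.    0.    0.908]
```

Call:
{"fn": "arm_command", "kwargs": {
  "dp": [
    [-0.942,-0.409,0],
    [-0.942,-0.409,0],
    [-0.942,-0.409,0],
    [-0.942,-0.409,0],
    [-0.942,-0.409,0],
    [-0.942,-0.409,0],
    [-0.942,-0.409,0],
    [-0.942,-0.409,0],
    [-0.942,-0.409,0],
    [0,0,0]
  ],
  "angular": [
    [0,0,0],
    [0,0,0],
    [0,0,0],
    [0,0,0],
    [0,0,0],
    [0,0,0],
    [0,0,0],
    [0,0,0],
    [0,0,0],
    [0,0,0]
  ],
  "claw": [0.7,0.7,0.7,0.7,0.7,0.7,0.7,0.7,0.7,0.7]
}}

```text
clock: 48.1
position: [0.4865, -0.3976, 0.2341]
ee_rot: [2.389, 2.039, -0.005]
force: [-0.1, 0.0, 0.0]
width: 0.702
gripper_force: 0.0
```

Run:
```python
from h import *
np.set_printoptions(precision=4,suppress=True)
to([.489,-.393,.1215]); jars('top')
```

```text
t 48.1 p [ 0.4865 -0.3976  0.2341] yaw -9.0 tilt 0.17 F [-0.1  0.   0. ] w 0.702 q [ 0.81  0.46 -0.31  1.53  0.15  1.17  0.31]
[ 0.489  -0.393   0.1215] 5 x [0.042 0.016 0.9  ]
top mat 219 [334. 189.] c [ 0.6137 -0.2048  0.1656] mean [ 0.6138 -0.2049  0.1666] ext [0.048 0.047 0.017] rel (np.float64(0.07189243217588312), np.float64(0.011522773977921045))
top mat 220 [328. 213.] c [ 0.544  -0.1874  0.1646] mean [ 0.5438 -0.1873  0.1666] ext [0.045 0.047 0.018] rel (np.float64(0.0004049889065777442), np.float64(0.018468959624501114))
top mat 223 [324. 236.] c [ 0.4751 -0.1768  0.1644] mean [ 0.4755 -0.1772  0.1667] ext [0.047 0.046 0.017] rel (np.float64(-0.06924354739650697), np.float64(0.01883367639183737))
```

Call:
{"fn": "arm_command", "kwargs": {
  "dp": [
    [0.03,0.01,0.9],
    [0.03,0.01,0.9],
    [0.03,0.01,0.9],
    [0.03,0.01,0.9],
    [0.03,0.01,0.9],
    [0,0,0],
    [0,0,0]
  ],
  "angular": [
    [0,0,0],
    [0,0,0],
    [0,0,0],
    [0,0,0],
    [0,0,0],
    [0,0,0],
    [0,0,0]
  ],
  "claw": [0.7,0.7,0.7,0.7,0.7,0.7,0.7]
}}

```text
clock: 48.85
position: [0.4919, -0.3889, 0.1221]
ee_rot: [-2.381, -2.049, -0.001]
force: [0.7, -0.2, 1.1]
width: 0.7
gripper_force: 0.0
```

Call:
{"fn": "arm_command", "kwargs": {
  "dp": [
    [0,0,0],
    [0,0,0],
    [0,0,0],
    [0,0,0],
    [0,0,0],
    [0,0,0]
  ],
  "angular": [
    [0,0,0],
    [0,0,0],
    [0,0,0],
    [0,0,0],
    [0,0,0],
    [0,0,0]
  ],
  "claw": [0.1,0.1,0.1,0.1,0.1,0.1],
  "force": 15
}}

```text
clock: 49.45
position: [0.4912, -0.3898, 0.1219]
ee_rot: [2.382, 2.048, -0.0]
force: [0.8, -0.1, -0.0]
width: 0.227
gripper_force: 0.1
```

Run:
```python
from h import *
to([.4887,-.393,.1205]); print(arm.observe()['gripper_force'])
```

```text
t 49.5 p [ 0.4912 -0.3898  0.1219] yaw -8.6 tilt 0.01 F [ 0.8 -0.1 -0. ] w 0.227 q [ 0.79  0.56 -0.3   1.67  0.2   0.95  0.26]
[ 0.4887 -0.393   0.1205] 1 x [-0.143 -0.081  0.055]
0.08692203322425485
```

Now crank shut: one full turn first.

Call:
{"fn": "arm_command", "kwargs": {
  "dp": [
    [0,0,0],
    [0,0,0],
    [0,0.601,-0.219],
    [0,0.639,0],
    [0,0.601,0.219],
    [0,0.489,0.411],
    [0,0.32,0.553],
    [0,0.111,0.629],
    [0,-0.111,0.629]
  ],
  "angular": [
    [0,0,0],
    [0,0,0],
    [0,0,0],
    [0,0,0],
    [0,0,0],
    [0,0,0],
    [0,0,0],
    [0,0,0],
    [0,0,0]
  ],
  "claw": [0.1,0.1,0.1,0.1,0.1,0.1,0.1,0.1,0.1]
}}

```text
clock: 50.35
position: [0.5587, -0.3998, 0.0652]
ee_rot: [2.379, 2.048, 0.003]
force: [0.5, -0.7, 1.6]
width: 0.199
gripper_force: 15.0
```

Call:
{"fn": "arm_command", "kwargs": {
  "dp": [
    [0,-0.32,0.553],
    [0,-0.489,0.411],
    [0,-0.601,0.219],
    [0,-0.639,0],
    [0,-0.601,-0.219],
    [0,-0.489,-0.411],
    [0,-0.32,-0.553]
  ],
  "angular": [
    [0,0,0],
    [0,0,0],
    [0,0,0],
    [0,0,0],
    [0,0,0],
    [0,0,0],
    [0,0,0]
  ],
  "claw": [0.1,0.1,0.1,0.1,0.1,0.1,0.1]
}}

```text
clock: 51.05
position: [0.4734, -0.3872, 0.0669]
ee_rot: [2.378, 2.046, 0.004]
force: [13.3, -2.0, 3.3]
width: 0.202
gripper_force: 15.0
```

Call:
{"fn": "arm_command", "kwargs": {
  "dp": [
    [0,-0.111,-0.629],
    [0,0.111,-0.629],
    [0,0.32,-0.553],
    [0,0.489,-0.411]
  ],
  "angular": [
    [0,0,0],
    [0,0,0],
    [0,0,0],
    [0,0,0]
  ],
  "claw": [0.1,0.1,0.1,0.1]
}}

```text
clock: 51.45
position: [0.4913, -0.3897, 0.1213]
ee_rot: [-2.382, -2.048, -0.0]
force: [3.6, -1.6, -10.6]
width: 0.201
gripper_force: 15.0
```

Run:
```python
from h import *
np.set_printoptions(precision=4,suppress=True)
to(); gap('top'); jars()
```

```text
t 51.5 p [ 0.4913 -0.3897  0.1213] yaw -8.6 tilt 0.01 F [  3.6  -1.6 -10.6] w 0.201 q [ 0.79  0.56 -0.31  1.67  0.2   0.95  0.26]
top -0.1 rail 0.0357378748532815 pad -0.011098055449386756 199
top -0.02 rail 0.03921341942640921 pad -0.012957169399969416 302
top 0.06 rail 0.04473556969158503 pad -0.010963889564141037 187
top mat 219 [332. 188.] c [ 0.615  -0.1981  0.1643] mean [ 0.6149 -0.1982  0.1668] ext [0.045 0.047 0.016] rel (np.float64(0.07219399539913576), np.float64(0.018356389016489782))
top mat 219 [328. 213.] c [ 0.5438 -0.1873  0.1647] mean [ 0.5438 -0.1873  0.1671] ext [0.044 0.047 0.018] rel (np.float64(0.00021860176919319136), np.float64(0.018516332360350996))
top mat 221 [324. 236.] c [ 0.4751 -0.1768  0.1642] mean [ 0.4755 -0.1772  0.1669] ext [0.047 0.045 0.017] rel (np.float64(-0.06925097586108503), np.float64(0.01883793797847002))
```

Call:
{"fn": "arm_command", "kwargs": {
  "dp": [
    [0,0.631,-0.169],
    [0,0.639,0],
    [0,0.601,0.219],
    [0,0.489,0.411],
    [0,0.32,0.553],
    [0,0.111,0.629],
    [0,-0.111,0.629],
    [0,-0.32,0.553],
    [0,-0.489,0.411]
  ],
  "angular": [
    [0,0,0],
    [0,0,0],
    [0,0,0],
    [0,0,0],
    [0,0,0],
    [0,0,0],
    [0,0,0],
    [0,0,0],
    [0,0,0]
  ],
  "claw": [0.1,0.1,0.1,0.1,0.1,0.1,0.1,0.1,0.1]
}}

```text
clock: 52.45
position: [0.5357, -0.3964, 0.0386]
ee_rot: [-2.38, -2.047, 0.002]
force: [-6.2, 2.6, 16.6]
width: 0.203
gripper_force: 15.0
```

Call:
{"fn": "arm_command", "kwargs": {
  "dp": [
    [0,-0.601,0.219],
    [0,-0.639,0],
    [0,-0.601,-0.219],
    [0,-0.489,-0.411],
    [0,-0.32,-0.553],
    [0,-0.111,-0.629],
    [0,0.111,-0.629],
    [0,0.32,-0.553],
    [0,0.489,-0.411],
    [0,0,0]
  ],
  "angular": [
    [0,0,0],
    [0,0,0],
    [0,0,0],
    [0,0,0],
    [0,0,0],
    [0,0,0],
    [0,0,0],
    [0,0,0],
    [0,0,0],
    [0,0,0]
  ],
  "claw": [0.1,0.1,0.1,0.1,0.1,0.1,0.1,0.1,0.1,0.1]
}}

```text
clock: 53.45
position: [0.4931, -0.3902, 0.1203]
ee_rot: [2.38, 2.048, 0.001]
force: [0.2, -1.0, -0.2]
width: 0.202
gripper_force: 15.0
```

Run:
```python
from h import *
np.set_printoptions(precision=4,suppress=True)
to(); gap('top'); d=jars()
W=world(d).reshape(-1,3); q=np.c_[(W[:,:2]-SH)@np.stack([EX,EY],1),W[:,2]]
s=q[(abs(q[:,0])<.11)&(q[:,2]>.108)&(q[:,2]<.128)&(q[:,1]<.0)&(q[:,1]>-.09)]
print(np.histogram(s[:,1],np.arange(-.06,.002,.002)))
```

```text
t 53.5 p [ 0.4931 -0.3902  0.1203] yaw -8.6 tilt 0.07 F [ 0.2 -1.  -0.2] w 0.202 q [ 0.79  0.56 -0.31  1.66  0.2   0.94  0.26]
top -0.1 rail 0.03978174447846467 pad -0.004218781618607582 199
top -0.02 rail 0.045271173046155966 pad -0.0059999960921410895 311
top 0.06 rail 0.05069886369205377 pad -0.004636220257395895 189
top mat 218 [330. 188.] c [ 0.6166 -0.1919  0.1656] mean [ 0.6166 -0.1913  0.1668] ext [0.048 0.047 0.013] rel (np.float64(0.07289094504306322), np.float64(0.02467383207651625))
top mat 219 [326. 212.] c [ 0.5452 -0.1814  0.164 ] mean [ 0.5451 -0.1808  0.1671] ext [0.047 0.048 0.018] rel (np.float64(0.0007202269500447732), np.float64(0.024597225423396724))
top mat 225 [322. 236.] c [ 0.475  -0.1705  0.1647] mean [ 0.4761 -0.1703  0.1666] ext [0.047 0.047 0.019] rel (np.float64(-0.07034755878706875), np.float64(0.025029299584690554))
(array([ 2,  2,  2,  0,  3,  3,  2,  2,  0,  2,  2, 39, 47, 46, 44, 48, 50,
       58, 43,  0,  0,  0, 19, 49, 41, 53, 48, 36, 18,  0]), array([-0.06 , -0.058, -0.056, -0.054, -0.052, -0.05 , -0.048, -0.046,
       -0.044, -0.042, -0.04 , -0.038, -0.036, -0.034, -0.032, -0.03 ,
       -0.028, -0.026, -0.024, -0.022, -0.02 , -0.018, -0.016, -0.014,
       -0.012, -0.01 , -0.008, -0.006, -0.004, -0.002,  0.   ]))
```

Call:
{"fn": "arm_command", "kwargs": {
  "dp": [
    [0,0.601,-0.219],
    [0,0.639,0],
    [0,0.601,0.219],
    [0,0.489,0.411],
    [0,0.32,0.553],
    [0,0.111,0.629],
    [0,-0.111,0.629],
    [0,-0.32,0.553],
    [0,0,0]
  ],
  "angular": [
    [0,0,0],
    [0,0,0],
    [0,0,0],
    [0,0,0],
    [0,0,0],
    [0,0,0],
    [0,0,0],
    [0,0,0],
    [0,0,0]
  ],
  "claw": [0.1,0.1,0.1,0.1,0.1,0.1,0.1,0.1,0.1]
}}

```text
clock: 54.45
position: [0.547, -0.3982, 0.0475]
ee_rot: [-2.379, -2.045, 0.003]
force: [9.1, -3.8, -13.0]
width: 0.201
gripper_force: 15.0
```

Run:
```python
from h import *
np.set_printoptions(precision=4,suppress=True)
to(); gap('top'); d=jars()
def hist(d):
    W=world(d).reshape(-1,3); q=np.c_[(W[:,:2]-SH)@np.stack([EX,EY],1),W[:,2]]
    s=q[(abs(q[:,0])<.11)&(q[:,2]>.108)&(q[:,2]<.128)&(q[:,1]<.0)&(q[:,1]>-.06)]
    print(np.histogram(s[:,1],np.arange(-.05,.002,.002))[0])
    y=np.sort(s[:,1]); y=y[y>-.0425]; k=np.argmax(np.diff(y)); return y[:k+1].mean(),y[k+1:].mean(),y[k]-0,y[k+1]
print(hist(d)); print(hist(dict(np.load('pics/top0.npz'))))
```

```text
t 54.5 p [ 0.547  -0.3982  0.0475] yaw -8.6 tilt 0.26 F [  9.1  -3.8 -13. ] w 0.201 q [ 0.73  0.71 -0.28  1.58  0.24  0.88  0.21]
top -0.1 rail 0.03598424220565325 pad -0.0030081797354535897 197
top -0.02 rail 0.047250070875540624 pad -0.004791701590884146 313
top 0.06 rail 0.05068308622311901 pad -0.004082365941387538 185
top mat 217 [329. 188.] c [ 0.6177 -0.1895  0.1655] mean [ 0.6171 -0.1898  0.1665] ext [0.045 0.047 0.018] rel (np.float64(0.0736360832017511), np.float64(0.027295759057625827))
top mat 218 [325. 212.] c [ 0.5453 -0.179   0.1655] mean [ 0.5453 -0.1794  0.1668] ext [0.047 0.046 0.016] rel (np.float64(0.0004631583507373011), np.float64(0.02699803200939133))
top mat 215 [322. 236.] c [ 0.4749 -0.1703  0.1677] mean [ 0.4758 -0.1693  0.167 ] ext [0.047 0.047 0.014] rel (np.float64(-0.07043590752180243), np.float64(0.025218267931949617))
[ 2  3  0  3  3  3  0  6 40 40 50 51 43 47 77 24  0  1 33 47 52 50 35 45
  0]
(np.float64(-0.026294076664007786), np.float64(-0.007941496190587373), np.float64(-0.019363891911835757), np.float64(-0.014076784101142778))
[ 0  3  2  3  1  3  2  2  4  1 35 45 48 45 49 43 60 49  0  0  0  0 14 49
 47]
(np.float64(-0.022205659299130535), np.float64(-0.00233206174528222), np.float64(-0.014842865772325997), np.float64(-0.005544447911699076))
```

Run:
```python
from h import *
d=arm.get_image('top'); np.savez('pics/t9.npz',**d)
for f in ['top0','t2','t9']:
    W=world(dict(np.load(f'pics/{f}.npz'))).reshape(-1,3); q=np.c_[(W[:,:2]-SH)@np.stack([EX,EY],1),W[:,2]]
    for a,b in [(.03,.11),(-.11,.11)]:
        y=np.sort(q[(q[:,0]>a)&(q[:,0]<b)&(q[:,2]>.108)&(q[:,2]<.126)&(q[:,1]<.02)&(q[:,1]>-.07)][:,1])
        h=y; k=np.argmax(np.where((h[:-1]>-.05)&(h[:-1]<0),np.diff(h),0)); lo,hi=h[:k+1],h[k+1:]; lo=lo[lo>lo[-1]-.018]
        print(f,a,'bar',np.median(lo).round(4),'pad',np.median(hi).round(4),'diff',(np.median(hi)-np.median(lo)).round(4),len(lo),len(hi))
```

```text
top0 0.03 bar -0.0216 pad 0.0024 diff 0.024 129 111
top0 -0.11 bar -0.0215 pad 0.002 diff 0.0235 372 307
t2 0.03 bar -0.0455 pad -0.0223 diff 0.0231 137 108
t2 -0.11 bar -0.0456 pad -0.0222 diff 0.0233 378 305
t9 0.03 bar -0.0258 pad -0.0079 diff 0.0179 134 93
t9 -0.11 bar -0.0259 pad -0.0079 diff 0.0179 378 260
```

Call:
{"fn": "arm_command", "kwargs": {
  "dp": [
    [0,0,0],
    [0,0,0],
    [0,0,0],
    [0,0,-0.6],
    [0,0,-0.9],
    [0,0,-0.9],
    [0,0,-0.9],
    [0,0,-0.9],
    [0,0,-0.9],
    [0,0,-0.9]
  ],
  "angular": [
    [0,0,0],
    [0,0,0],
    [0,0,0],
    [0,0,0],
    [0,0,0],
    [0,0,0],
    [0,0,0],
    [0,0,0],
    [0,0,0],
    [0,0,0]
  ],
  "claw": [0.7,0.7,0.7,0.7,0.7,0.7,0.7,0.7,0.7,0.7]
}}

```text
clock: 55.6
position: [0.5494, -0.3984, 0.2036]
ee_rot: [2.381, 2.048, 0.0]
force: [1.1, -0.3, 0.4]
width: 0.702
gripper_force: 0.0
```

Call:
{"fn": "arm_command", "kwargs": {
  "dp": [
    [-0.6,-0.5,-0.8],
    [-0.8,-0.5,-0.8],
    [-0.8,-0.5,0],
    [-0.8,-0.5,0],
    [0,0,0],
    [0,0,0],
    [0,0,0],
    [0,0,0]
  ],
  "angular": [
    [0,0,0],
    [0,0,0],
    [0,0,0],
    [0,0,0],
    [0,0,0],
    [0,0,0],
    [0,0,0],
    [0,0,0]
  ],
  "claw": [0.7,0.7,0.7,0.7,0.7,0.7,0.7,0.7]
}}

```text
clock: 56.4
position: [0.49, -0.4639, 0.2415]
ee_rot: [2.38, 2.051, 0.001]
force: [0.1, -0.0, -0.2]
width: 0.699
gripper_force: 0.0
```

Run:
```python
from h import *
np.set_printoptions(precision=4,suppress=True)
to(); jars('top'); d=jars('scene'); t=arm.get_image('top'); np.savez('pics/t10.npz',**t)
for f in ['t10']:
    W=world(dict(np.load(f'pics/{f}.npz'))).reshape(-1,3); q=np.c_[(W[:,:2]-SH)@np.stack([EX,EY],1),W[:,2]]
    y=np.sort(q[(abs(q[:,0])<.11)&(q[:,2]>.108)&(q[:,2]<.126)&(q[:,1]<.02)&(q[:,1]>-.07)][:,1])
    k=np.argmax(np.where((y[:-1]>-.05)&(y[:-1]<0),np.diff(y),0)); lo,hi=y[:k+1],y[k+1:]; lo=lo[lo>lo[-1]-.018]; print(np.median(lo),np.median(hi))
a=cv2.resize(d['frame'][100:300,100:400,::-1],(540,360),interpolation=2); b=cv2.resize(t['frame'][140:260,120:380,::-1],(520,240),interpolation=2)
c=np.zeros((600,540,3),np.uint8); c[:360]=a; c[360:,:520]=b; cv2.imwrite('pics/fin.png',c)
```

```text
t 56.4 p [ 0.49   -0.4639  0.2415] yaw -8.5 tilt 0.04 F [ 0.1 -0.  -0.2] w 0.699 q [ 0.87  0.53 -0.31  1.4   0.16  1.24  0.4 ]
top mat 218 [329. 188.] c [ 0.6178 -0.1898  0.1655] mean [ 0.6172 -0.1898  0.1668] ext [0.045 0.047 0.02 ] rel (np.float64(0.07377239584809317), np.float64(0.02693900768214746))
top mat 217 [325. 212.] c [ 0.5452 -0.1796  0.1635] mean [ 0.5452 -0.1794  0.1674] ext [0.047 0.045 0.017] rel (np.float64(0.0005200305370384174), np.float64(0.026383321321478925))
top mat 218 [322. 236.] c [ 0.4749 -0.1702  0.1658] mean [ 0.4758 -0.1691  0.1671] ext [0.047 0.047 0.015] rel (np.float64(-0.07043288004772681), np.float64(0.025270000842670226))
scene carousel 67 [219. 207.] c [0.5836 0.1375 0.118 ] mean [0.5778 0.1415 0.1169] ext [0.03  0.043 0.016] rel (np.float64(68.98949953292923), np.float64(0.10042744916546702))
scene carousel 51 [189. 222.] c [0.5616 0.241  0.1181] mean [0.5596 0.2431 0.1181] ext [0.017 0.028 0.016] rel (np.float64(305.7392875501919), np.float64(0.009256292768176003))
scene mat 133 [304. 157.] c [ 0.614  -0.1873  0.1633] mean [ 0.6106 -0.1856  0.1654] ext [0.049 0.043 0.016] rel (np.float64(0.06969420938469514), np.float64(0.02889597456431601))
scene mat 147 [316. 168.] c [ 0.5426 -0.1792  0.1631] mean [ 0.5391 -0.1753  0.1656] ext [0.048 0.048 0.016] rel (np.float64(-0.002115968791555032), np.float64(0.026389820494972287))
scene mat 159 [327. 179.] c [ 0.4736 -0.168   0.1632] mean [ 0.4696 -0.1648  0.1654] ext [0.049 0.048 0.015] rel (np.float64(-0.07205099904744434), np.float64(0.02731453960164488))
-0.008354044998847275 0.019827507842856803
```

View pics/fin.png

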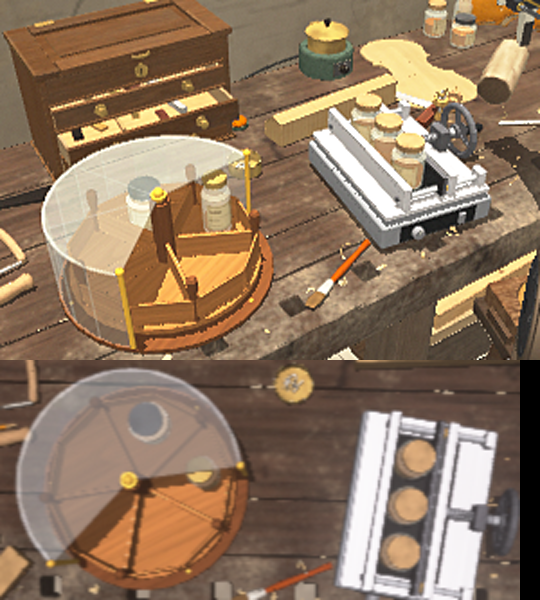

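The picture shows all three jars upright between the rail and the pad, with the slim and squat jars standing in the carousel and the robot clear of everything. I'm handing the job in.

```bash
python3 -c "
from cell import arm
print(arm.sign_off())"
```

```text
the job is handed in; nothing more can be done
None
```

I handed the job in at about 56 s of the 210 s limit: three 58 mm jars stand upright on the mat against the fixed rail with the pad pressed in about 5 mm (camera estimate), and the slim and squat jars are still in the carousel. The sign-off returned no verdict, so whether it passed is not confirmed.

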